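# Close the cigar-mould press evenly

## Task

Lift the wooden gauge off the press plate and lay it flat in the low open tray before you touch the screws. Then tighten the four wing screws clockwise in two rounds: in the first round bring each to about half-way, in the second turn each fully home, both times doing one corner and then the one diagonally opposite before the other two, so that the plate never goes badly crooked and ends flat on the mould. Leave the other things on the bench where they are.

Things in the scene. Friction and masses are not known exactly. Their poses are not given: they have to be found in the camera images.
- gauge_center (a point): Wooden ring gauge, a loose flat bar of pale wood 140 x 26 x 18 mm, about 60 g, lying flat on top of the press plate between the four wing screws. Point: its centre, half-way up. x runs along its length, z up.
- tray: Low open wooden tray, fixed to the table, outside 200 (x) x 130 (y) x 25 mm high, walls and floor 5 mm thick, no dividers; left or right of the press. Origin: centre of its underside, z up. (On the other side of the press is a taller (50 mm), divided box of cigars of the same outline: not the tray.)
- press: Mould press, fixed to the table: blue iron bed 210 (x) x 160 (y) x 20 mm carrying a wooden cigar mould 190 x 84 mm whose top is 78 mm above the table. Origin: centre of the bed's underside on the table, z up, x along the bed's length, turned at most 0.4 rad from straight ahead.
- plate: Steel pressure plate 180 (x) x 150 (y) x 10 mm over the mould. Origin: centre of its underside, z square to the plate. Underside 86 mm above the table with all screws at 0, flat on the mould at 78 mm with all home. Each corner follows its own screw, so uneven screws tip it; one screw 0.8 rad ahead of the rest tips it 0.024 rad, which is fine; beyond 0.042 rad (about 2.4 degrees) it counts as jammed.
- screw_fl (a joint): Angle of the front left (nearest the robot, its left at zero yaw; plate -x, +y) wing screw, rad: starts loose between 0 and 0.35, grows as it is tightened (clockwise seen from above), half-way at 0.8, fully home against a hard stop at 1.6. Turning takes about 0.2 N m and the screw stays where it is left; it sinks 5 mm per rad.
- screw_fr (a joint): Angle of the front right (plate -x, -y) wing screw, rad: starts loose between 0 and 0.35, grows as it is tightened (clockwise seen from above), half-way at 0.8, fully home against a hard stop at 1.6. Turning takes about 0.2 N m and the screw stays where it is left; it sinks 5 mm per rad.
- screw_bl (a joint): Angle of the back left (plate +x, +y) wing screw, rad: starts loose between 0 and 0.35, grows as it is tightened (clockwise seen from above), half-way at 0.8, fully home against a hard stop at 1.6. Turning takes about 0.2 N m and the screw stays where it is left; it sinks 5 mm per rad.
- screw_br (a joint): Angle of the back right (plate +x, -y) wing screw, rad: starts loose between 0 and 0.35, grows as it is tightened (clockwise seen from above), half-way at 0.8, fully home against a hard stop at 1.6. Turning takes about 0.2 N m and the screw stays where it is left; it sinks 5 mm per rad.
- screw_fl_wing (a point): Centre of the wing of the fl screw: a straight upright brass bar 64 long x 12 thick x 30 mm high, on the screw's axis; the point is half-way up it, 27 mm above the plate's top (123 mm above the table at screw angle 0). x runs along the bar, z up; the bar lies along the press's x at screw angle 0 (and turns clockwise from there). The screws stand at +-65 mm (press x) and +-55 mm (press y) from the press's centre.
- screw_fr_wing (a point): Centre of the wing of the fr screw: a straight upright brass bar 64 long x 12 thick x 30 mm high, on the screw's axis; the point is half-way up it, 27 mm above the plate's top (123 mm above the table at screw angle 0). x runs along the bar, z up; the bar lies along the press's x at screw angle 0 (and turns clockwise from there). The screws stand at +-65 mm (press x) and +-55 mm (press y) from the press's centre.
- screw_bl_wing (a point): Centre of the wing of the bl screw: a straight upright brass bar 64 long x 12 thick x 30 mm high, on the screw's axis; the point is half-way up it, 27 mm above the plate's top (123 mm above the table at screw angle 0). x runs along the bar, z up; the bar lies along the press's x at screw angle 0 (and turns clockwise from there). The screws stand at +-65 mm (press x) and +-55 mm (press y) from the press's centre.
- screw_br_wing (a point): Centre of the wing of the br screw: a straight upright brass bar 64 long x 12 thick x 30 mm high, on the screw's axis; the point is half-way up it, 27 mm above the plate's top (123 mm above the table at screw angle 0). x runs along the bar, z up; the bar lies along the press's x at screw angle 0 (and turns clockwise from there). The screws stand at +-65 mm (press x) and +-55 mm (press y) from the press's centre.
- glue_jar: White glue jar, 52 mm across, 75 mm high, loose, standing on the table near the press: a bystander. Origin: centre of its underside.
- tin: Plain metal tin, 64 mm across, 110 mm high, loose, standing on the table near the press: a bystander. Origin: centre of its underside.
- brush: Brush lying on the table behind the press, loose: a bystander. Origin on its underside; it lies along its x.
- bundle: Banded bundle of four cigars, 150 x 82 x 21 mm, loose, behind the press: a bystander. Origin: centre of its underside.
- dome: Solid glass dome, 96 mm across, 105 mm high, loose, behind the press: a bystander. Origin: centre of its underside.
Mind the look-alikes: they are no part of the job. Leave any purple look-alike of the part that bears gauge_center alone.

How it is judged (in metres and radians):
On the way, in this order (a step that is already met when the one before it is completed fails the run):
1. the gauge lies in the tray, let go, with all four screws still loose (below 0.5 rad) (x of gauge_center in the frame of tray between -0.075 and 0.075 m and y of gauge_center in the frame of tray between -0.055 and 0.055 m and z of gauge_center in the frame of tray below 0.022 m and angle between gauge_center's own z axis and vertical below 0.15 rad and linear speed of gauge below 0.02 m/s and not (contact force between the fingers and gauge above 0.2 N) and value of joint each of screw_fl, screw_fr, screw_bl, screw_br below 0.5 rad), for 0.1 s.
2. first round: two diagonally opposite screws are about half-way (beyond 0.6 rad) while the other two are still loose (below 0.5 rad) (((value of joint each of screw_fl, screw_br above 0.6 rad and value of joint each of screw_fr, screw_bl below 0.5 rad) or (value of joint each of screw_fr, screw_bl above 0.6 rad and value of joint each of screw_fl, screw_br below 0.5 rad))), for 0.1 s.
3. first round done: all four screws between 0.6 and 1.25 rad (value of joint screw_fl between 0.6 and 1.25 rad and value of joint screw_fr between 0.6 and 1.25 rad and value of joint screw_bl between 0.6 and 1.25 rad and value of joint screw_br between 0.6 and 1.25 rad), for 0.1 s.
4. second round: two diagonally opposite screws are home (beyond 1.45 rad) while the other two are not yet (below 1.25 rad) (((value of joint each of screw_fl, screw_br above 1.45 rad and value of joint each of screw_fr, screw_bl below 1.25 rad) or (value of joint each of screw_fr, screw_bl above 1.45 rad and value of joint each of screw_fl, screw_br below 1.25 rad))), for 0.1 s.
At the end, for the whole second after the job is handed in: All four screws are fully home (within 0.15 rad of the stop), the plate is flat on the mould (tilt below 0.01 rad), and the gauge lies flat and at rest on the tray's floor, its centre within 75 mm (tray x) and 55 mm (tray y) of the tray's centre (value of joint each of screw_fl, screw_fr, screw_bl, screw_br above 1.45 rad and angle between plate's own z axis and vertical below 0.01 rad and x of gauge_center in the frame of tray between -0.075 and 0.075 m and y of gauge_center in the frame of tray between -0.055 and 0.055 m and z of gauge_center in the frame of tray below 0.022 m and angle between gauge_center's own z axis and vertical below 0.15 rad and linear speed of gauge below 0.02 m/s); the robot touches nothing.
It fails at once if the plate is tipped more than 0.042 rad (it jams) (angle between plate's own z axis and vertical above 0.042 rad).
It fails at once if a bystander (jar, tin, brush, cigar bundle, dome) is moved more than 30 mm (distance of any of glue_jar, tin, brush, bundle, dome from where it was at the start of the episode above 0.03 m).
It fails at once if the jar, tin or dome is knocked over (angle between any of glue_jar, tin, dome's own z axis and vertical above 0.5 rad).
It also fails if it takes over 72 s, if anything falls off the work surface, if the arm or the gripper's body presses on something with over 40 N, if the wrist force passes 120 N, or if a joint passes its speed limit or range.

## Robot

A 6-joint arm with a two-finger parallel gripper is mounted at the origin on the work surface. World frame = base frame: x ahead of the robot, y to its left, z up, the work surface at z = 0. Lengths are in m, angles in degrees, forces in N, time in s.
With the tool pointing down it reaches from about 0.4 to 0.825 m from the base axis. Payload 7 kg.
Tool frame: the origin (TCP) lies on the front face of the gripper's body, between the roots of the fingers; the fingertips stand 66 mm ahead of it and the grasp point (between the pads) lies 47 mm ahead of it; z points along the fingers, y is the line along which they close (so a half turn about z gives the same grasp; the last joint's range is limited). The gripper opens to 88 mm and grips with 3 to 60 N. Pads are 19 mm wide; open, the fingers measure 130 mm over their backs; the gripper's body (78 mm by 193 mm) begins 47 mm behind the grasp point.
Start: joints at [-52.993, 20.546, 0.682, 0, -70.136, -16.507], TCP at [0.236, -0.632, 0.292] pointing down, gripper open.
Joint ranges: [-176.03, 176.03], [-82.01, 121.73], [-58.28, 71.71], [-173.87, 95.51], [-174.79, -0.11], [-173.66, 173.66]. Speed limits (degrees/s): [136.94, 136.94, 172.46, 180, 180, 180].

## Interface

Orientations are given as [roll, pitch, yaw] about the fixed x, y, z axes, in that order (R = Rz(yaw) Ry(pitch) Rx(roll)).
In Python, from plant import ctrl gives the robot as it stands.
- The arm moves only by the tool send_rows, never from a script. Its argument "deltas" is a list of rows, each a list of 2 entries, a list of its own where there are three numbers: the shift along the tool's x, y, z each as a share of 800 mm, from -1 to 1, then the turn about the tool's z as a share of 90 degrees, from -1 to 1. A call has exactly 5 rows; each row is the pose to reach, as a shift and turn from the pose commanded when the call began, along the tool's axes at that moment; what a row does not reach only later rows make up. A row lasts 1/12 s, in which the tool goes at most 41.7 mm and 7.16 degrees, less where a joint would pass 70% of its speed; a pose out of reach is approached as far as the arm can. A call with a number of a shift or a turn outside -1 to 1 is refused whole. A call with a gripper value outside its range is refused whole. "gripper" is the opening, from 0 (shut) to 1 (fully open), set as the call begins (left out, the last holds). The fingers move at their own pace and stop on an object; the grip force is fixed at half the most. Time passes only in rows, so rows that repeat a pose let the fingers close, or fill a call up. It gives the time, the measured TCP pose, the force, the opening and the grip force at its end, in the units of the state.
- ctrl.get_obs(): the state, without advancing time (a new reading comes with each control period).
- ctrl.snapshot(name): name is "side" or "top"; returns a dict with "color" (384x512x3 uint8, red, green, blue), "vertical_fov" (degrees; the focal length in pixels is half the picture's height over the tangent of half this angle, whatever the lens; pixels are square), "cx", "cy" (the principal point, pixels), "k1" (the pictures are not rectified: a ray, as slopes to the right and down, at radius r is drawn at 1 + k1 r^2 times it, then the intrinsics apply), "rvec" (rotation vector, rad) and "tvec" (3), from world to camera coordinates, as OpenCV has them. Camera axes: x right, y down, z forward; pixel columns grow to the right and rows downward; lengths in m; the calibration is good to about 2 mm. A picture is of the moment at which its call begins. There is no depth.
- ctrl.close_job(): hands the job in; it is judged then, once.
Trained networks look in a picture, given as the dict that the camera call returned (one of the last four; its "shot" number tells which), for a name from the list of things; names that differ only in an ending like _2 or _b are one class to them, and where a whole thing is asked for, a point or a joint stands for the part that bears it (a point fixed in the world has none). Each returns a list of dicts, best first, with "conf" (0 to 1); they miss things now and then, are a little off and sometimes report something else, mostly with a low value. They report only what shows in the picture. A call takes as long as a camera call. They do not tell look-alikes from the thing itself.
- ctrl.boxes_of(picture, thing): "xy" ([column, row] as shares, 0 to 1, of the picture: columns of its width, rows of its height, amid what is visible of it).
- ctrl.cut_out(picture, thing): "pixels" (384x512 bool, what is visible of it) and "xy" ([column, row] as shares, 0 to 1, of the picture: columns of its width, rows of its height, amid what is visible of it).
The state is a dict: "clock": time; "joint_pos": joint angles; "qvel": joint speeds; "tau": joint torques, N m; "tool_pos": TCP position; "orientation": TCP orientation; "force": force on the tool from outside, world axes, zero at the start; "moment": the same for the moment, N m; "opening": finger opening in m; "gripper_force": force on a finger pad.
Only numpy, scipy, OpenCV 4.12 (cv2) and the standard library are available. Lean on these libraries where they do the work, as an engineer would, in place of code of your own. Each camera call takes 0.05 s, during which the arm holds its last target. There are 200 camera calls.

## Working session

There is one attempt and no reset: what is moved stays moved. The work goes in short steps, Python scripts to look and compute and a tool call to move; the robot and the scene stay as the last step left them, time stands still between calls to the robot, and variables do not carry over. Pictures are saved under pics/ and viewed, at most 10 in all, crops included, and the job is handed in when it is done.

Besides the shell and the picture viewer there is one more tool, called after "Emit:" as name([rows], argument=value, ...), one row to a line, values as JSON. send_rows: Moves the arm, as the interface text tells. Shift numbers are shares of 800 mm and turn numbers shares of 90 degrees, none past 1 either way. Its arguments: {"type":"object","properties":{"deltas":{"type":"array","items":{"type":"array"}},"gripper":{"type":"number"}},"required":["deltas"]}

```bash
ls; mkdir -p pics; python3 - <<'E'
from plant import ctrl
import cv2,numpy as np
o=ctrl.get_obs();print(o)
for n in ("side","top"):
    s=ctrl.snapshot(n)
    cv2.imwrite(f"pics/{n}0.png",s["color"][:,:,::-1])
    print({k:v for k,v in s.items() if k!="color"})
    for t in ["gauge_center","tray","press","plate","screw_fl_wing","glue_jar","tin","brush","bundle","dome"]:
        print(t,[(np.round(np.array(b["xy"])*[512,384],1).tolist(),round(b["conf"],2)) for b in ctrl.boxes_of(s,t)])
E
```

```text
pics
{'clock': 0.0, 'joint_pos': array([-5.29910282e+01,  2.05917837e+01,  6.32820190e-01, -2.03338521e-02,
       -7.01354401e+01, -1.65060375e+01]), 'qvel': array([-0.02390777,  0.00166301,  0.01388759,  0.13603097, -0.09072146,
        0.04396412]), 'tau': array([ 5.94085723e-04, -5.82719815e+01,  2.93070334e+01,  6.99805006e+00,
        6.90027126e-03, -1.55395710e-04]), 'tool_pos': array([ 0.23626038, -0.6318891 ,  0.29121074]), 'orientation': array([ 1.79904056e+02, -8.49699695e-03, -1.59503984e+02]), 'force': array([-0.17681787, -0.39104269,  0.90213493]), 'moment': array([-0.05155464,  0.00055757, -0.03121061]), 'gripper_force': 0.0, 'opening': 0.08756224644791821}
{'vertical_fov': 52.33053741760364, 'cx': 253.93336159162178, 'cy': 186.37517450351365, 'k1': -0.08631376227219374, 'rvec': array([ 0.13492365, -2.65147788,  1.53049674]), 'tvec': array([0.51554232, 0.09973384, 1.15941781]), 'shot': 1}
gauge_center [([328.6, 170.7], 0.74), ([240.6, 170.1], 0.64), ([257.5, 181.8], 0.31)]
tray [([236.4, 293.4], 0.76), ([238.0, 170.6], 0.55)]
press [([248.8, 186.4], 0.88), ([272.9, 16
[... 364 characters left out ...]
tical_fov': 56.26906526884685, 'cx': 253.56983700383935, 'cy': 195.2930658089432, 'k1': -0.08507708262961285, 'rvec': array([ 2.26039558, -1.94426175,  0.19557617]), 'tvec': array([-0.06232075,  0.54778984,  0.96787271]), 'shot': 2}
gauge_center [([347.4, 303.8], 0.79), ([211.0, 190.0], 0.58), ([284.1, 193.5], 0.56)]
tray [([140.6, 198.6], 0.79)]
press [([281.3, 205.1], 0.83), ([140.1, 194.4], 0.58)]
plate [([288.1, 200.0], 0.93)]
screw_fl_wing [([338.4, 144.3], 0.66)]
glue_jar [([194.4, 241.9], 0.72)]
tin [([314.3, 255.3], 0.96), ([254.8, 207.9], 0.74), ([286.3, 199.1], 0.62)]
brush [([337.8, 144.7], 0.77), ([284.8, 197.3], 0.5)]
bundle [([200.9, 122.9], 0.67)]
dome [([269.5, 127.7], 0.68)]
```

```bash
python3 - <<'E'
import cv2
t=cv2.imread("pics/top0.png");cv2.imwrite("pics/top0b.png",cv2.resize(t,(800,600),interpolation=cv2.INTER_CUBIC))
t=cv2.imread("pics/side0.png");cv2.imwrite("pics/side0b.png",cv2.resize(t,(800,600),interpolation=cv2.INTER_CUBIC))
E
```

```text
(no output)
```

View pics/top0b.png

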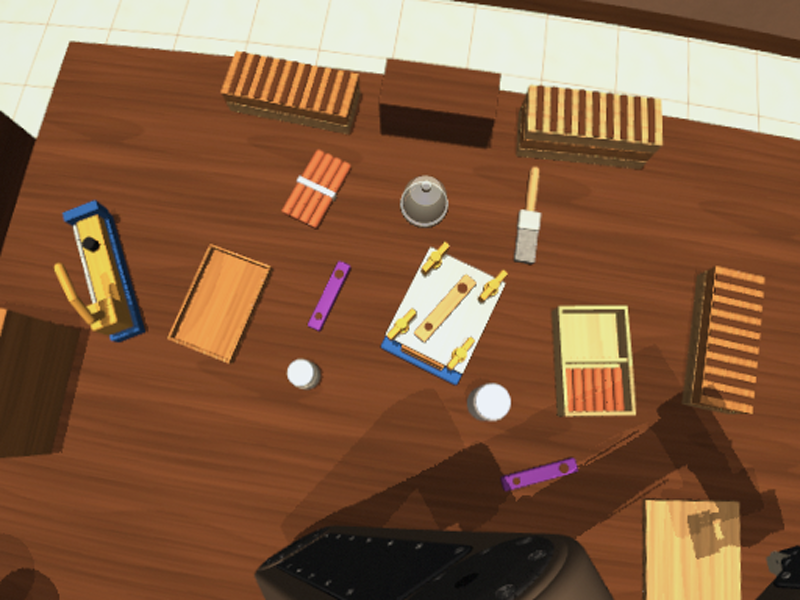

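View pics/side0b.png

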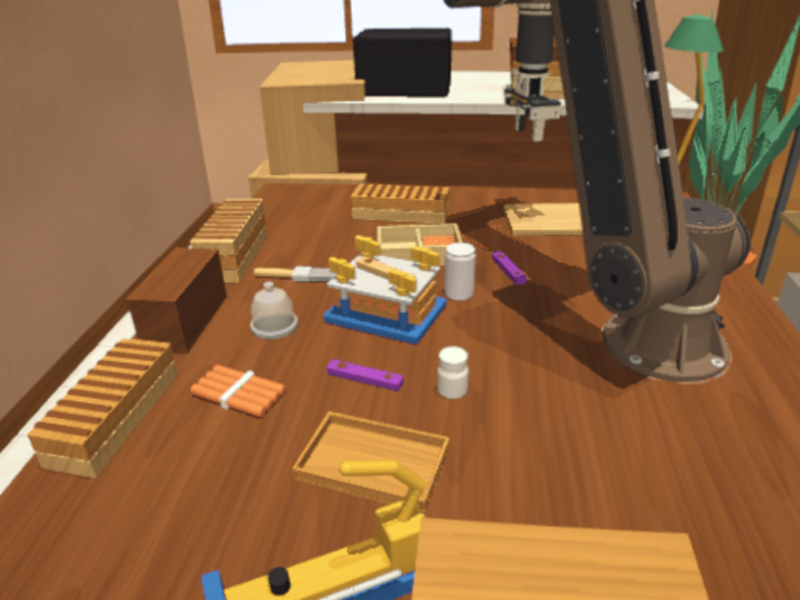

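The top picture (zoomed to 800 px) shows the press at (445,315), with the pale wood gauge on the plate at (446,308). The low open tray is at (220,303) and the divided cigar box at (595,360). There are three gauge-like bars: the pale one at native (284,193), and purple ones at (211,190) and (347,304). Only the pale one lies on the plate between the screws, so it is the gauge. I'll confirm it in a crop and measure.

```bash
cat > h.py <<'E'
import cv2,numpy as np
from plant import ctrl
def cam(s):
    f=192/np.tan(np.radians(s["vertical_fov"])/2)
    K=np.array([[f,0,s["cx"]],[0,f,s["cy"]],[0,0,1.]])
    return K,np.array([s["k1"],0,0,0,0.]),cv2.Rodrigues(s["rvec"])[0],np.array(s["tvec"])
def ray(s,uv):
    K,d,R,t=cam(s)
    p=cv2.undistortPoints(np.float64(uv).reshape(-1,1,2),K,d).reshape(-1,2)
    return -R.T@t,np.c_[p,np.ones(len(p))]@R
def onz(s,uv,z):
    c,r=ray(s,uv); return c+r*((z-c[2])/r[:,2])[:,None]
def proj(s,P):
    K,d,R,t=cam(s); return cv2.projectPoints(np.float64(P).reshape(-1,1,3),s["rvec"],t,K,d)[0].reshape(-1,2)
def rect(s,mask,z):
    v,u=np.nonzero(mask); P=onz(s,np.c_[u,v],z)[:,:2]
    (c,wh,a)=cv2.minAreaRect((P*1000).astype(np.float32)); 
    if wh[0]<wh[1]: wh=wh[::-1]; a+=90
    return np.round(np.array(c),1),np.round(wh,1),round((a+90)%180-90,2)
E
python3 - <<'E'
from h import *
s=ctrl.snapshot("top"); w=ctrl.snapshot("side")
for t,z in [("gauge_center",.113),("tray",.025),("plate",.095),("press",.02),("glue_jar",.075),("tin",.11),("dome",.05),("brush",.01)]:
    for m in ctrl.cut_out(s,t)[:3]:
        print(t,round(m["conf"],2),np.round(np.array(m["xy"])*[512,384],1),m["pixels"].sum(),*rect(s,m["pixels"],z))
for t in ["screw_fl_wing","screw_fr_wing","screw_bl_wing","screw_br_wing"]:
    for m in ctrl.cut_out(s,t): print(t,round(m["conf"],2),np.round(np.array(m["xy"])*[512,384],1),m["pixels"].sum(),*rect(s,m["pixels"],.13))
c=s["color"][145:255,235:335,::-1]
cv2.imwrite("pics/crop1.png",cv2.resize(c,None,fx=5,fy=5,interpolation=cv2.INTER_CUBIC))
E
```

```text
gauge_center 0.97 [348.  305.6] 458 [ 296.5 -255.5] [126.1  26.2] -68.44
gauge_center 0.89 [213.5 190.1] 478 [539.1 135.3] [129.7  30.8] -16.13
gauge_center 0.74 [283.1 196.1] 432 [546.8 -64.8] [136.4  24.8] -33.6
tray 0.81 [140.  195.6] 2938 [514.4 352.9] [201.1 138.8] -11.03
plate 0.7 [291.6 200. ] 2351 [550.1 -66.5] [180.2 150.6] -18.02
plate 0.28 [291.7 225.1] 140 [ 475.3 -102.2] [65.6 20.8] -36.89
press 0.85 [279.7 204.7] 3517 [563.5 -70.3] [238.9 162.2] -18.04
glue_jar 0.69 [195.8 241.4] 287 [399.1 163.6] [56.9 44. ] 54.57
tin 0.67 [311.1 255. ] 550 [ 399.  -158.8] [71.4 59.6] -81.72
dome 0.83 [269.1 128.3] 813 [ 7.603e+02 -7.000e-01] [102.1  89.8] 8.64
dome 0.51 [294.9 223.4] 134 [ 481.8 -105.5] [66.3 25.2] -18.21
brush 0.81 [338.2 143.6] 573 [ 783.1 -211.2] [197.2  42.2] -0.05
brush 0.38 [256.2 209.2] 159 [522.4   5.6] [69.6 27.3] -36.18
brush 0.24 [280.  203.5] 3515 [563.2 -71.2] [240.4 166.4] -18.6
screw_fl_wing 0.64 [313.3 186.8] 170 [ 594.5 -138.1] [68.7 26.2] -21.16
screw_fl_wing 0.59 [255.9 208.3] 159 [502.5   3.7] [61.7 24.2] -36.18
screw_fr_wing 0.55 [290.8 223.4] 160 [471.4 -99.4] [65.1 23.7] -36.89
screw_bl_wing 0.61 [278.4 166.8] 140 [626.6 -37. ] [63.3 20.8] -30.53
screw_bl_wing 0.43 [280.9 202.6] 3609 [540.1 -63.9] [214.8 147.5] -18.07
screw_br_wing 0.71 [314.8 183.7] 144 [ 593.9 -137.8] [64.4 23.7] -19.18
screw_br_wing 0.52 [293.7 225.7] 142 [472.  -98.7] [65.1 21.9] -37.06
```

View pics/crop1.png

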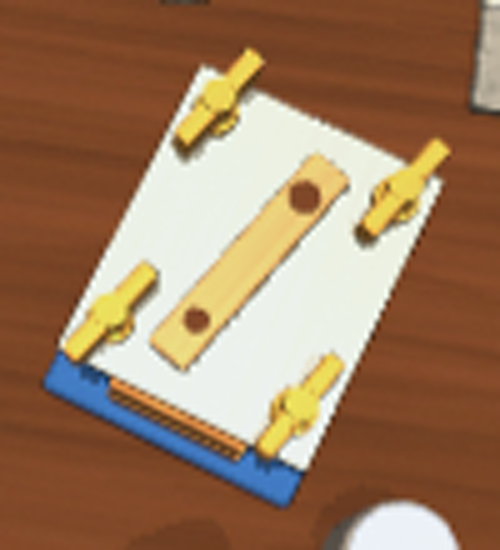

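The crop confirms the pale bar with two dark holes, lying between the four brass wings. Next I'll write a planner that gives round numbers for the moves.

```bash
cat > plan.py <<'E'
import sys,json,numpy as np
def plan(start,segs,dec=3):
    """start (x,y,z,yaw) m,deg; segs: list of (x,y,z,yaw,ncalls). prints rows for each call"""
    p=np.array(start[:3],float);yaw=start[3]
    for g in segs:
        T=np.array(g[:3]);n=g[4]
        for k in range(n):
            dp=(T-p)/(n-k); dy=((g[3]-yaw)/(n-k))
            c,s=np.cos(np.radians(yaw)),np.sin(np.radians(yaw))
            R=np.array([[c,s,0],[s,-c,0],[0,0,-1]])
            loc=R.T@dp/.8; tu=-dy/90
            rows=[[[round(v*i/5,dec) for v in loc],round(tu*i/5,dec)] for i in range(1,6)]
            mm=np.linalg.norm(dp)/5*1000; dg=abs(dy)/5
            print(json.dumps(rows),"" if mm<41 and dg<7.1 else f"TOO FAST {mm:.1f} {dg:.1f}")
            p=p+R@np.array(rows[-1][0])*.8; yaw-=rows[-1][1]*90
        print("  ->",np.round(p,4),round(yaw,2))
def cur():
    from plant import ctrl
    o=ctrl.get_obs(); return [*o["tool_pos"],o["orientation"][2]]
E
python3 - <<'E'
from plan import *
plan([0.236,-0.632,0.292,-159.5],[(.547,-.065,.26,-33.6,4)])
E
```

```text
[[[-0.031, 0.026, 0.002], -0.07], [[-0.061, 0.053, 0.004], -0.14], [[-0.092, 0.079, 0.006], -0.21], [[-0.122, 0.106, 0.008], -0.28], [[-0.153, 0.132, 0.01], -0.35]] 
[[[-0.04, 0.006, 0.002], -0.07], [[-0.08, 0.013, 0.004], -0.14], [[-0.12, 0.019, 0.006], -0.21], [[-0.16, 0.026, 0.008], -0.28], [[-0.199, 0.032, 0.01], -0.35]] 
[[[-0.037, -0.015, 0.002], -0.07], [[-0.075, -0.031, 0.004], -0.14], [[-0.112, -0.046, 0.006], -0.21], [[-0.15, -0.061, 0.008], -0.28], [[-0.187, -0.076, 0.01], -0.349]] 
[[[-0.024, -0.033, 0.002], -0.07], [[-0.048, -0.065, 0.004], -0.14], [[-0.072, -0.098, 0.006], -0.21], [[-0.096, -0.131, 0.008], -0.28], [[-0.12, -0.163, 0.01], -0.35]] 
  -> [ 0.5467 -0.0653  0.26  ] -33.59
```

Emit:
send_rows([
  [[-0.031,0.026,0.002],-0.07],
  [[-0.061,0.053,0.004],-0.14],
  [[-0.092,0.079,0.006],-0.21],
  [[-0.122,0.106,0.008],-0.28],
  [[-0.153,0.132,0.01],-0.35],
], gripper=0.5)

```text
clock: 2.22
tool_pos: [0.3143, -0.4891, 0.2841]
orientation: [-180.0, -0.0, -127.7]
force: [0.9, -0.1, 0.5]
opening: 0.0596
gripper_force: 0.0
```

Emit:
send_rows([
  [[-0.04,0.006,0.002],-0.07],
  [[-0.08,0.013,0.004],-0.14],
  [[-0.12,0.019,0.006],-0.21],
  [[-0.16,0.026,0.008],-0.28],
  [[-0.199,0.032,0.01],-0.35],
])

```text
clock: 2.63
tool_pos: [0.3924, -0.3478, 0.2764]
orientation: [-180.0, -0.0, -96.2]
force: [1.1, -0.7, 0.7]
opening: 0.0441
gripper_force: 0.0
```

Emit:
send_rows([
  [[-0.037,-0.015,0.002],-0.07],
  [[-0.075,-0.031,0.004],-0.14],
  [[-0.112,-0.046,0.006],-0.21],
  [[-0.15,-0.061,0.008],-0.28],
  [[-0.187,-0.076,0.01],-0.349],
])

```text
clock: 3.05
tool_pos: [0.4698, -0.2059, 0.2685]
orientation: [-180.0, -0.0, -64.8]
force: [0.3, -0.4, 0.6]
opening: 0.0436
gripper_force: 0.0
```

Emit:
send_rows([
  [[-0.024,-0.033,0.002],-0.07],
  [[-0.048,-0.065,0.004],-0.14],
  [[-0.072,-0.098,0.006],-0.21],
  [[-0.096,-0.131,0.008],-0.28],
  [[-0.12,-0.163,0.01],-0.35],
])

```text
clock: 3.47
tool_pos: [0.5477, -0.0639, 0.2604]
orientation: [-180.0, -0.0, -33.3]
force: [0.4, -1.6, -0.7]
opening: 0.0438
gripper_force: 0.0
```

Emit:
send_rows([
  [[0,0,0.03],0],
  [[0,0,0.06],0],
  [[0,0,0.085],0],
  [[0,0,0.105],0],
  [[0,0,0.119],0],
])

```text
clock: 3.88
tool_pos: [0.5464, -0.0654, 0.1633]
orientation: [179.9, 0.1, -33.6]
force: [-0.1, 0.9, 0.1]
opening: 0.044
gripper_force: 0.0
```

Emit:
send_rows([
  [[0,0,0],0],
  [[0,0,0],0],
  [[0,0,0],0],
  [[0,0,0],0],
  [[0,0,0],0],
], gripper=0.15)

```text
clock: 4.3
tool_pos: [0.5476, -0.0654, 0.166]
orientation: [-179.9, -0.1, -33.6]
force: [1.4, 0.7, 0.7]
opening: 0.0256
gripper_force: 30.0
```

```bash
python3 - <<'E'
from plan import *
print(cur())
plan([.5467,-.0653,.165,-33.6],[(.547,-.065,.232,-33.6,1),(.514,.353,.232,-11,3),(.514,.353,.077,-11,2)])
E
```

```text
[np.float64(0.547604133526036), np.float64(-0.06544587767002849), np.float64(0.1659858484507739), np.float64(-33.588240855922066)]
[[[0.0, -0.0, -0.017], -0.0], [[0.0, -0.0, -0.034], -0.0], [[0.0, -0.0, -0.05], -0.0], [[0.0, -0.0, -0.067], -0.0], [[0.0, -0.001, -0.084], -0.0]] 
  -> [ 0.5471 -0.0646  0.2322] -33.6
[[[-0.022, -0.027, 0.0], -0.017], [[-0.043, -0.055, 0.0], -0.033], [[-0.065, -0.082, 0.0], -0.05], [[-0.086, -0.11, 0.0], -0.067], [[-0.108, -0.137, 0.0], -0.084]] 
[[[-0.018, -0.03, 0.0], -0.017], [[-0.035, -0.06, 0.0], -0.033], [[-0.053, -0.09, 0.0], -0.05], [[-0.071, -0.12, 0.0], -0.067], [[-0.089, -0.15, 0.0], -0.084]] 
[[[-0.014, -0.032, 0.0], -0.017], [[-0.027, -0.064, 0.0], -0.033], [[-0.041, -0.097, 0.0], -0.05], [[-0.054, -0.129, 0.0], -0.066], [[-0.068, -0.161, 0.0], -0.083]] 
  -> [0.5138 0.3529 0.2322] -11.01
[[[0.0, -0.0, 0.019], -0.0], [[0.0, -0.0, 0.039], -0.0], [[0.0, -0.0, 0.058], -0.0], [[0.0, -0.0, 0.078], -0.0], [[0.0, -0.0, 0.097], -0.0]] 
[[[0.0, -0.0, 0.019], -0.0], [[0.0, -0.0, 0.039], -0.0], [[0.0, -0.0, 0.058], -0.0], [[0.0, -0.0, 0.078], -0.0], [[0.0, -0.0, 0.097], -0.0]] 
  -> [0.5138 0.3529 0.077 ] -11.01
```

The gauge is gripped: opening 25.6 mm, 30 N.

Emit:
send_rows([
  [[0,0,-0.017],0],
  [[0,0,-0.034],0],
  [[0,0,-0.05],0],
  [[0,0,-0.067],0],
  [[0,0,-0.084],0],
])

```text
clock: 4.72
tool_pos: [0.547, -0.0655, 0.2334]
orientation: [-180.0, -0.0, -33.6]
force: [-0.7, -0.5, -0.5]
opening: 0.0253
gripper_force: 30.0
```

Emit:
send_rows([
  [[-0.022,-0.027,0],-0.017],
  [[-0.043,-0.055,0],-0.033],
  [[-0.065,-0.082,0],-0.05],
  [[-0.086,-0.11,0],-0.067],
  [[-0.108,-0.137,0],-0.084],
])

```text
clock: 5.13
tool_pos: [0.5356, 0.0748, 0.233]
orientation: [-179.9, -0.0, -26.0]
force: [1.2, -0.5, -0.7]
opening: 0.0259
gripper_force: 30.0
```

Emit:
send_rows([
  [[-0.018,-0.03,0],-0.017],
  [[-0.035,-0.06,0],-0.033],
  [[-0.053,-0.09,0],-0.05],
  [[-0.071,-0.12,0],-0.067],
  [[-0.089,-0.15,0],-0.084],
])

```text
clock: 5.55
tool_pos: [0.5241, 0.2141, 0.233]
orientation: [-179.9, -0.0, -18.4]
force: [1.0, -0.3, 0.2]
opening: 0.0255
gripper_force: 30.0
```

Emit:
send_rows([
  [[-0.014,-0.032,0],-0.017],
  [[-0.027,-0.064,0],-0.033],
  [[-0.041,-0.097,0],-0.05],
  [[-0.054,-0.129,0],-0.066],
  [[-0.068,-0.161,0],-0.083],
])

```text
clock: 5.97
tool_pos: [0.5134, 0.3535, 0.2329]
orientation: [-179.9, -0.0, -10.9]
force: [1.7, 0.8, 0.3]
opening: 0.0255
gripper_force: 30.0
```

Emit:
send_rows([
  [[0,0,0.019],0],
  [[0,0,0.039],0],
  [[0,0,0.058],0],
  [[0,0,0.078],0],
  [[0,0,0.097],0],
])

```text
clock: 6.38
tool_pos: [0.5136, 0.3523, 0.1544]
orientation: [-180.0, -0.0, -11.0]
force: [-0.4, -0.1, -0.5]
opening: 0.0259
gripper_force: 30.0
```

Emit:
send_rows([
  [[0,0,0.025],0],
  [[0,0,0.05],0],
  [[0,0,0.07],0],
  [[0,0,0.085],0],
  [[0,0,0.097],0],
])

```text
clock: 6.8
tool_pos: [0.5135, 0.352, 0.0762]
orientation: [180.0, 0.0, -11.0]
force: [-4.7, 0.7, 17.4]
opening: 0.0257
gripper_force: 30.0
```

Emit:
send_rows([
  [[0,0,0],0],
  [[0,0,0],0],
  [[0,0,0],0],
  [[0,0,0],0],
  [[0,0,0],0],
], gripper=0.5)

```text
clock: 7.22
tool_pos: [0.5139, 0.3524, 0.0778]
orientation: [-179.9, -0.0, -11.0]
force: [-0.0, 0.3, -0.4]
opening: 0.0438
gripper_force: 0.0
```

Emit:
send_rows([
  [[0,0,-0.04],0],
  [[0,0,-0.08],0],
  [[0,0,-0.12],0],
  [[0,0,-0.16],0],
  [[0,0,-0.2],0],
])

```text
clock: 7.63
tool_pos: [0.5134, 0.3519, 0.2392]
orientation: [-180.0, -0.0, -11.0]
force: [0.5, 1.4, -1.8]
opening: 0.0443
gripper_force: 0.0
```

```bash
python3 - <<'E'
from h import *
from plan import *
s=ctrl.snapshot("top")
print(cur(),ctrl.get_obs()["clock"])
for m in ctrl.cut_out(s,"gauge_center"): print(round(m["conf"],2),m["xy"],*rect(s,m["pixels"],.023))
cv2.imwrite("pics/top1.png",cv2.resize(s["color"][:,:,::-1],(800,600),interpolation=cv2.INTER_CUBIC))
E
```

```text
[np.float64(0.5157627592500597), np.float64(0.3535743741469203), np.float64(0.24663206594033535), np.float64(-10.929437930362084)] 7.6833
0.82 [0.4096, 0.4935] [556.9 150.7] [138.2  25.4] -15.31
0.72 [0.6781, 0.7917] [ 291.2 -277. ] [140.5  29. ] -67.01
0.57 [0.2691, 0.5305] [509.9 345.9] [134.9  30.3] -14.93
```

View pics/top1.png

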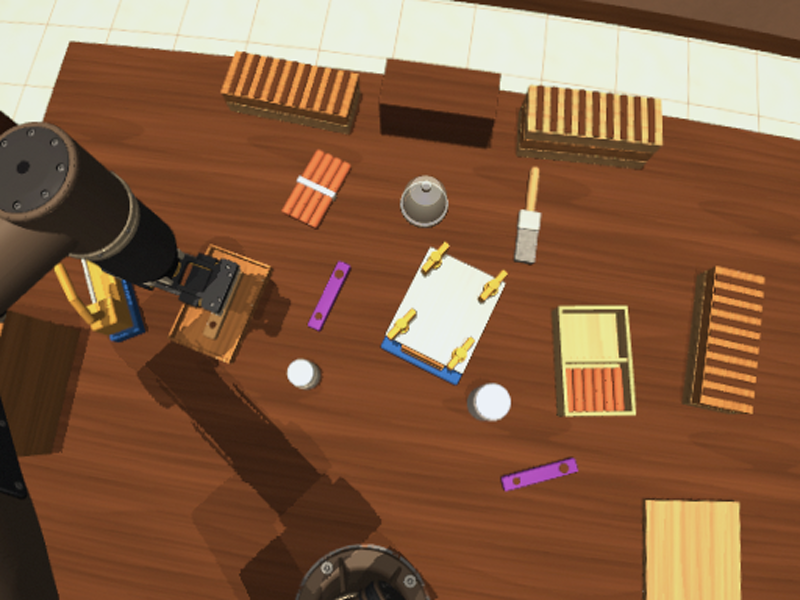

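The gauge lies inside the tray and nothing else has moved. Next is the first round: fl, br, fr, bl.

```bash
python3 - <<'E'
from plan import *
print(cur())
from plant import ctrl
print(ctrl.get_obs()["joint_pos"])
plan([.5138,.3529,.237,-11],[(.504,.005,.237,-36,2),(.504,.005,.169,-36,1)])
E
```

```text
[np.float64(0.5156392598018573), np.float64(0.3538122649969049), np.float64(0.2439849520837184), np.float64(-10.948860709910825)]
[ 52.37028034  17.55450621 -10.25940002   0.11481087 -61.56858985
  26.62836514]
[[[0.007, 0.043, 0.0], 0.028], [[0.014, 0.086, 0.0], 0.056], [[0.021, 0.129, 0.0], 0.083], [[0.028, 0.172, 0.0], 0.111], [[0.035, 0.215, 0.0], 0.139]] 
[[[0.016, 0.04, 0.0], 0.028], [[0.033, 0.081, 0.0], 0.056], [[0.049, 0.121, 0.0], 0.083], [[0.065, 0.161, 0.0], 0.111], [[0.082, 0.201, 0.0], 0.139]] 
  -> [0.5045 0.0051 0.237 ] -36.02
[[[-0.0, 0.0, 0.017], -0.0], [[-0.0, 0.0, 0.034], -0.0], [[-0.0, 0.0, 0.051], -0.0], [[-0.0, 0.0, 0.068], -0.0], [[-0.0, 0.0, 0.085], -0.0]] 
  -> [0.5045 0.0051 0.169 ] -36.02
```

Emit:
send_rows([
  [[0.007,0.043,0],0.028],
  [[0.014,0.086,0],0.056],
  [[0.021,0.129,0],0.083],
  [[0.028,0.172,0],0.111],
  [[0.035,0.215,0],0.139],
])

```text
clock: 8.15
tool_pos: [0.5079, 0.1764, 0.2373]
orientation: [-180.0, -0.0, -23.6]
force: [0.8, 0.2, 0.6]
opening: 0.0436
gripper_force: 0.0
```

Emit:
send_rows([
  [[0.016,0.04,0],0.028],
  [[0.033,0.081,0],0.056],
  [[0.049,0.121,0],0.083],
  [[0.065,0.161,0],0.111],
  [[0.082,0.201,0],0.139],
])

```text
clock: 8.57
tool_pos: [0.5038, 0.0027, 0.2375]
orientation: [-179.9, -0.0, -36.1]
force: [-0.3, 1.4, -0.2]
opening: 0.0438
gripper_force: 0.0
```

Emit:
send_rows([
  [[0,0,0],0],
  [[0,0,0.035],0],
  [[0,0,0.06],0],
  [[0,0,0.077],0],
  [[0,0,0.085],0],
])

```text
clock: 8.98
tool_pos: [0.5034, 0.004, 0.1674]
orientation: [179.9, 0.1, -36.0]
force: [-0.5, 0.3, -0.3]
opening: 0.0439
gripper_force: 0.0
```

Emit:
send_rows([
  [[0,0,0],0],
  [[0,0,0],0],
  [[0,0,0],0],
  [[0,0,0],0],
  [[0,0,0],0],
], gripper=0)

```text
clock: 9.4
tool_pos: [0.506, 0.006, 0.1701]
orientation: [-179.7, -0.1, -36.0]
force: [2.9, 7.2, -4.1]
opening: 0.0239
gripper_force: 30.0
```

```bash
python3 - <<'E'
from h import *
o=ctrl.get_obs();print(o["tool_pos"],o["orientation"],o["force"],o["moment"],o["opening"])
s=ctrl.snapshot("side")
cv2.imwrite("pics/side1.png",cv2.resize(s["color"][120:250,170:330,::-1],(800,650))[:600])
E
```

```text
[0.50604499 0.00598736 0.17011937] [-1.79700268e+02 -1.15163079e-01 -3.59929219e+01] [ 2.94974033  7.22742797 -4.06349088] [ 2.48569768 -0.92371193  0.07662159] 0.023859979539892048
```

View pics/side1.png

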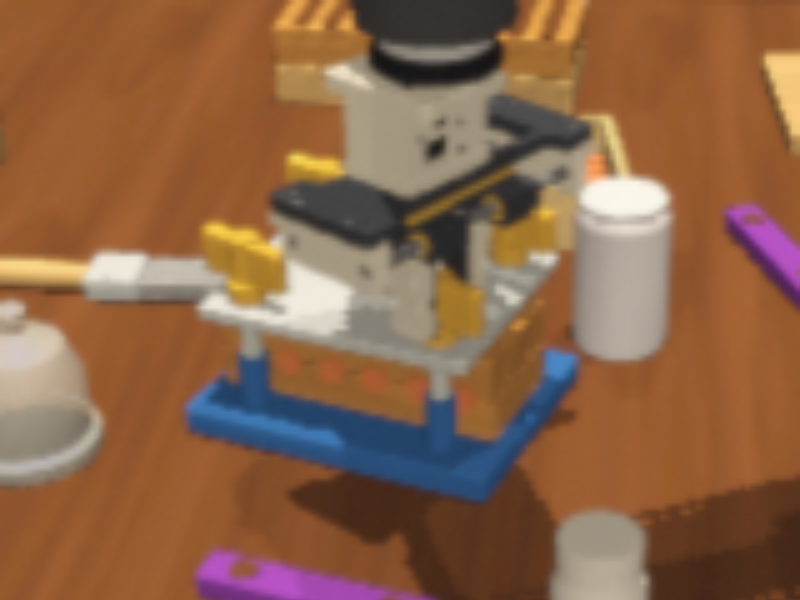

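The opening stopped at 24 mm, so the pads are on the hub rather than the bar. I'll try a partial turn and watch the moment.

Emit:
send_rows([
  [[0,0,0],0.034],
  [[0,0,0.001],0.068],
  [[0,0,0.001],0.102],
  [[0,0,0.002],0.136],
  [[0,0,0.002],0.17],
])

```text
clock: 9.87
tool_pos: [0.5061, 0.0061, 0.1688]
orientation: [-179.7, -0.0, -51.4]
force: [3.2, 6.7, -4.3]
opening: 0.0238
gripper_force: 30.0
```

```bash
python3 - <<'E'
from h import *
o=ctrl.get_obs();print(o["tool_pos"],o["orientation"],o["force"],o["moment"],o["opening"])
s=ctrl.snapshot("side")
cv2.imwrite("pics/side2.png",cv2.resize(s["color"][120:250,170:330,::-1],(800,650))[:600])
E
```

```text
[0.50614205 0.00610515 0.16881964] [-1.79673473e+02 -4.48092233e-02 -5.14085023e+01] [ 3.22927749  6.74452183 -4.3013881 ] [ 2.64004295 -0.78553402  0.23712163] 0.02377565141200165
```

View pics/side2.png

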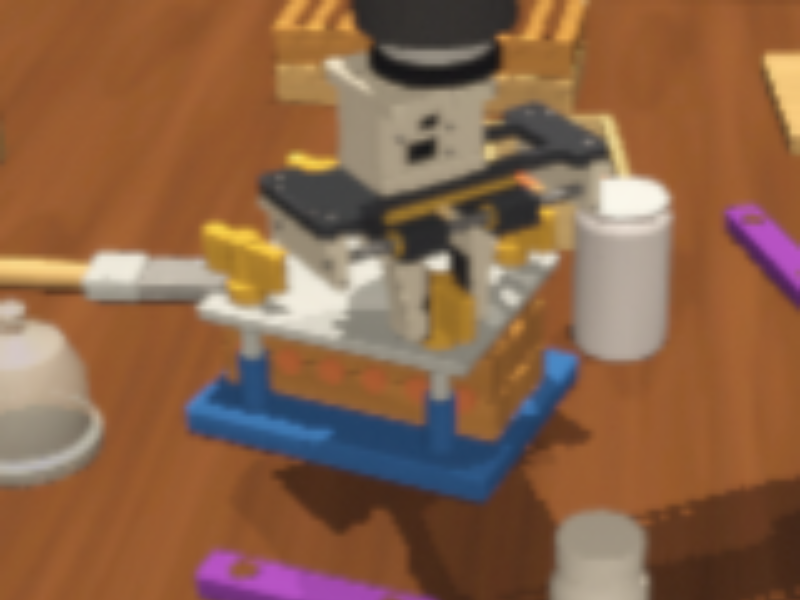

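The moment is 0.24 N m and the wing has visibly turned along with the fingers. I'll continue and then go to br.

Emit:
send_rows([
  [[0,0,0],0.034],
  [[0,0,0.001],0.068],
  [[0,0,0.001],0.102],
  [[0,0,0.002],0.136],
  [[0,0,0.002],0.17],
])

```text
clock: 10.33
tool_pos: [0.5063, 0.0062, 0.1675]
orientation: [-179.7, 0.0, -66.7]
force: [2.0, 7.1, -2.0]
opening: 0.0241
gripper_force: 30.0
```

Emit:
send_rows([
  [[0,0,0],0],
  [[0,0,0],0],
  [[0,0,0],0],
  [[0,0,0],0],
  [[0,0,0],0],
], gripper=0.5)

```text
clock: 10.75
tool_pos: [0.5042, 0.0041, 0.166]
orientation: [-180.0, -0.0, -66.6]
force: [-0.0, -0.3, 0.2]
opening: 0.0432
gripper_force: 0.0
```

Emit:
send_rows([
  [[0,0,-0.017],0],
  [[0,0,-0.034],0],
  [[0,0,-0.051],0],
  [[0,0,-0.068],0],
  [[0,0,-0.085],0],
])

```text
clock: 11.17
tool_pos: [0.5041, 0.004, 0.2344]
orientation: [180.0, -0.0, -66.6]
force: [0.9, -0.5, -0.4]
opening: 0.0434
gripper_force: 0.0
```

```bash
python3 - <<'E'
from plan import *
print(cur())
plan([.5045,.0051,.2338,-66.6],[(.595,-.138,.234,-20,2),(.595,-.138,.169,-20,1)])
E
```

```text
[np.float64(0.5041170694821523), np.float64(0.004039756425341559), np.float64(0.23444753278058225), np.float64(-66.62242926583258)]
[[[0.021, -0.003, -0.0], -0.052], [[0.042, -0.007, -0.0], -0.104], [[0.063, -0.01, -0.0], -0.155], [[0.084, -0.013, -0.0], -0.207], [[0.105, -0.016, -0.0], -0.259]] 
[[[0.02, 0.005, -0.0], -0.052], [[0.041, 0.01, -0.0], -0.104], [[0.061, 0.015, -0.0], -0.155], [[0.082, 0.021, -0.0], -0.207], [[0.102, 0.026, -0.0], -0.259]] 
  -> [ 0.5947 -0.138   0.2338] -19.98
[[[0.0, -0.0, 0.016], 0.0], [[0.0, -0.0, 0.032], 0.0], [[0.0, -0.0, 0.049], 0.0], [[0.0, -0.0, 0.065], 0.0], [[0.0, -0.0, 0.081], 0.0]] 
  -> [ 0.5947 -0.138   0.169 ] -19.98
```

Emit:
send_rows([
  [[0.021,-0.003,0],-0.052],
  [[0.042,-0.007,0],-0.104],
  [[0.063,-0.01,0],-0.155],
  [[0.084,-0.013,0],-0.207],
  [[0.105,-0.016,0],-0.259],
])

```text
clock: 11.58
tool_pos: [0.5496, -0.0686, 0.2338]
orientation: [180.0, 0.0, -43.1]
force: [0.1, 0.4, 0.3]
opening: 0.0438
gripper_force: 0.0
```

Emit:
send_rows([
  [[0.02,0.005,0],-0.052],
  [[0.041,0.01,0],-0.104],
  [[0.061,0.015,0],-0.155],
  [[0.082,0.021,0],-0.207],
  [[0.104,0.026,0],-0.259],
])

```text
clock: 12.0
tool_pos: [0.5957, -0.1409, 0.2336]
orientation: [180.0, 0.0, -19.8]
force: [-0.1, -0.6, -0.1]
opening: 0.0435
gripper_force: 0.0
```

```bash
cat > wings.py <<'E'
from h import *
def wings(s,C=(.551,-.066),yaw=-18.04,dz=.004):
    """brass mask split by nearest screw; minAreaRect at wing-top height"""
    hsv=cv2.cvtColor(s["color"],cv2.COLOR_RGB2HSV)
    m=(hsv[...,0]>19)&(hsv[...,0]<29)&(hsv[...,1]>170)&(hsv[...,2]>110)
    v,u=np.nonzero(m);P=onz(s,np.c_[u,v],.125)[:,:2]
    c,n=np.cos(np.radians(yaw)),np.sin(np.radians(yaw));R=np.array([[c,-n],[n,c]])
    for k,(a,b) in dict(fl=(-1,1),fr=(-1,-1),bl=(1,1),br=(1,-1)).items():
        X=np.array(C)+R@[.065*a,.055*b]
        q=P[np.linalg.norm(P-X,axis=1)<.045]
        if len(q)<40: print(k,"hidden",len(q));continue
        cc,wh,an=cv2.minAreaRect((q*1000).astype(np.float32))
        w,V=np.linalg.eigh(np.cov(q.T)); t=np.degrees(np.arctan2(V[1,1],V[0,1]))
        d=(yaw-t+45)%180-45
        print(k,len(q),np.round(q.mean(0)*1000,1),"exp",np.round(X*1000,1),"ext",np.round(wh,0),"angle rad",round(np.radians(d),3))
E
python3 - <<'E'
from wings import *
s=ctrl.snapshot("top"); wings(s); o=ctrl.get_obs(); print(o["tool_pos"],o["orientation"][2])
im=cv2.imread("pics/top0.png")[:,:,::-1]; wings(dict(s,color=np.ascontiguousarray(im)))
E
```

```text
fl hidden 0
fr hidden 6
bl hidden 2
br hidden 0
[ 0.59730956 -0.14287851  0.23345895] -19.448708116031945
fl hidden 7
fr hidden 5
bl hidden 8
br hidden 9
```

```bash
python3 - <<'E'
import cv2
im=cv2.imread("pics/top0.png");h=cv2.cvtColor(im,cv2.COLOR_BGR2HSV)
for u,v in [(313,187),(315,183),(291,225),(256,208),(258,206),(283,197),(279,168)]: print(u,v,h[v,u])
from plant import ctrl
o=ctrl.get_obs(); print(o["tool_pos"])
s=ctrl.snapshot("top"); cv2.imwrite("pics/top2raw.png",s["color"][:,:,::-1]);o=ctrl.get_obs(); print(o["tool_pos"],s["shot"])
E
sed -i 's/hsv\[...,0\]>19)&(hsv\[...,0\]<29)/hsv[...,0]>17)\&(hsv[...,0]<30)/; s/1\]>170/1]>140/' wings.py; grep -n "m=" wings.py
python3 - <<'E'
import sys
sys.path.insert(0,'.')
from wings import *
s=ctrl.snapshot("top")
for f in("top0","top2raw"): wings(dict(s,color=np.ascontiguousarray(cv2.imread(f"pics/{f}.png")[:,:,::-1])))
E
```

```text
313 187 [ 22 169 228]
315 183 [ 25 161 236]
291 225 [ 22 169 155]
256 208 [ 27 155 236]
258 206 [ 27 155 236]
283 197 [ 23 123 236]
279 168 [ 17 181  97]
[ 0.59730956 -0.14287851  0.23345895]
[ 0.59640528 -0.14181168  0.23319754] 9
5:    m=(hsv[...,0]>17)&(hsv[...,0]<30)&(hsv[...,1]>140)&(hsv[...,2]>110)
fl 126 [506.    4.9] exp [506.2   6.4] ext [22. 60.] angle rad 0.276
fr 120 [472.5 -99.2] exp [472.2 -98.2] ext [20. 60.] angle rad 0.221
bl 115 [630.8 -35.7] exp [629.8 -33.8] ext [22. 64.] angle rad 0.205
br 119 [ 596.5 -139.7] exp [ 595.8 -138.4] ext [22. 62.] angle rad 0.253
fl hidden 0
fr 122 [472.5 -99. ] exp [472.2 -98.2] ext [22. 59.] angle rad 0.226
bl hidden 7
br hidden 3
```

Emit:
send_rows([
  [[0,0,0],0.07],
  [[0,0,0],0.14],
  [[0,0,0.02],0.14],
  [[0,0,0.04],0.14],
  [[0,0,0.05],0.14],
])

```text
clock: 12.57
tool_pos: [0.5944, -0.1394, 0.1922]
orientation: [180.0, 0.1, -32.7]
force: [-0.7, -0.0, -0.4]
opening: 0.0443
gripper_force: 0.0
```

Emit:
send_rows([
  [[0,0,0.01],0],
  [[0,0,0.02],0],
  [[0,0,0.026],0],
  [[0,0,0.031],0],
  [[0,0,0.031],0],
])

```text
clock: 12.98
tool_pos: [0.5954, -0.1399, 0.1682]
orientation: [180.0, 0.0, -32.6]
force: [-0.2, -0.5, -0.1]
opening: 0.0442
gripper_force: 0.0
```

Emit:
send_rows([
  [[0,0,0],0],
  [[0,0,0],0],
  [[0,0,0],0],
  [[0,0,0],0],
  [[0,0,0],0],
], gripper=0)

```text
clock: 13.4
tool_pos: [0.5964, -0.1394, 0.1695]
orientation: [-179.9, -0.1, -32.6]
force: [2.3, 4.6, 1.8]
opening: 0.024
gripper_force: 30.0
```

Emit:
send_rows([
  [[0,0,0],0.038],
  [[0,0,0.001],0.076],
  [[0,0,0.001],0.114],
  [[0,0,0.002],0.152],
  [[0,0,0.002],0.19],
])

```text
clock: 13.82
tool_pos: [0.5963, -0.1394, 0.1681]
orientation: [-179.9, -0.0, -49.8]
force: [1.7, 4.0, -0.6]
opening: 0.0241
gripper_force: 30.0
```

Emit:
send_rows([
  [[0,0,0],0.038],
  [[0,0,0.001],0.076],
  [[0,0,0.001],0.114],
  [[0,0,0.002],0.152],
  [[0,0,0.002],0.19],
])

```text
clock: 14.23
tool_pos: [0.5962, -0.1395, 0.1665]
orientation: [-179.9, -0.0, -66.9]
force: [-0.3, 3.6, 0.0]
opening: 0.0238
gripper_force: 30.0
```

```bash
python3 - <<'E'
from plan import *
from wings import *
o=ctrl.get_obs();print(cur(),o["moment"],o["opening"])
s=ctrl.snapshot("side");cv2.imwrite("pics/side3.png",cv2.resize(s["color"][120:250,170:330,::-1],(800,650))[:600])
E
```

```text
[np.float64(0.5962209685880662), np.float64(-0.13947635501755967), np.float64(0.16654051292834793), np.float64(-66.92482650541045)] [ 1.29926517 -0.14066402  0.24231889] 0.023759373453476222
```

View pics/side3.png

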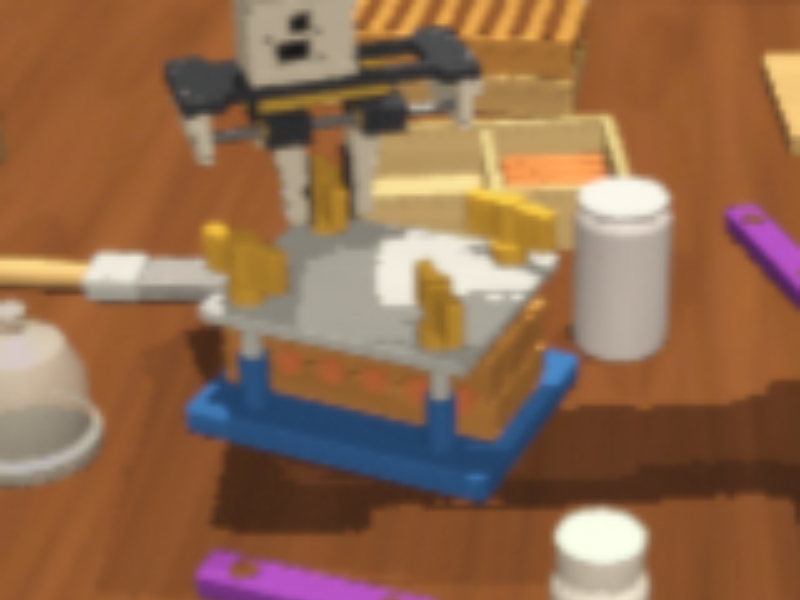

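fl at (440,305) and br at (330,200) have both turned well past the other two, and fl has stayed where it was left. Next are fr and bl.

Emit:
send_rows([
  [[0,0,0],0],
  [[0,0,0],0],
  [[0,0,0],0],
  [[0,0,0],0],
  [[0,0,0],0],
], gripper=0.5)

```text
clock: 14.7
tool_pos: [0.5954, -0.1402, 0.1655]
orientation: [180.0, 0.0, -66.8]
force: [0.0, 0.6, -0.0]
opening: 0.0431
gripper_force: 0.0
```

```bash
python3 - <<'E'
from plan import *
c=cur();print(c)
plan(c,[(c[0],c[1],.228,c[3],1),(.4725,-.0986,.228,-31,2),(.4725,-.0986,.168,-31,1)])
print("then bl")
plan([.4725,-.0986,.228,-67],[(.6303,-.0342,.228,-30,2),(.6303,-.0342,.168,-30,1)])
E
```

```text
[np.float64(0.5953583756884602), np.float64(-0.14023852399343076), np.float64(0.16550107789006752), np.float64(-66.77773826255975)]
[[[0.0, 0.0, -0.016], -0.0], [[0.0, 0.0, -0.031], -0.0], [[0.0, 0.0, -0.047], -0.0], [[0.0, 0.0, -0.062], -0.0], [[0.0, 0.0, -0.078], -0.0]] 
  -> [ 0.5954 -0.1402  0.2279] -66.78
[[[-0.011, 0.012, -0.0], -0.04], [[-0.022, 0.024, -0.0], -0.08], [[-0.033, 0.036, -0.0], -0.119], [[-0.043, 0.048, -0.0], -0.159], [[-0.054, 0.06, -0.0], -0.199]] 
[[[-0.014, 0.008, -0.0], -0.04], [[-0.028, 0.016, -0.0], -0.079], [[-0.042, 0.025, -0.0], -0.119], [[-0.056, 0.033, -0.0], -0.159], [[-0.07, 0.041, -0.0], -0.199]] 
  -> [ 0.4727 -0.0989  0.2279] -30.96
[[[-0.0, -0.0, 0.015], 0.0], [[-0.0, -0.0, 0.03], 0.0], [[-0.0, -0.0, 0.045], 0.0], [[-0.0, -0.0, 0.06], 0.0], [[-0.0, -0.0, 0.075], 0.0]] 
  -> [ 0.4727 -0.0989  0.1679] -30.96
then bl
[[[0.0, -0.021, 0.0], -0.041], [[0.001, -0.043, 0.0], -0.082], [[0.001, -0.064, 0.0], -0.123], [[0.001, -0.085, 0.0], -0.164], [[0.001, -0.107, 0.0], -0.206]] 
[[[0.007, -0.02, 0.0], -0.041], [[0.014, -0.04, 0.0], -0.082], [[0.021, -0.06, 0.0], -0.123], [[0.028, -0.08, 0.0], -0.164], [[0.036, -0.1, 0.0], -0.205]] 
  -> [ 0.6306 -0.0344  0.228 ] -30.01
[[[-0.0, -0.0, 0.015], -0.0], [[-0.0, -0.0, 0.03], -0.0], [[-0.0, -0.0, 0.045], -0.0], [[-0.0, -0.0, 0.06], -0.0], [[-0.0, -0.0, 0.075], -0.0]] 
  -> [ 0.6306 -0.0344  0.168 ] -30.01
```

Emit:
send_rows([
  [[0,0,-0.016],0],
  [[0,0,-0.031],0],
  [[0,0,-0.047],0],
  [[0,0,-0.062],0],
  [[0,0,-0.078],0],
])

```text
clock: 15.12
tool_pos: [0.5954, -0.1402, 0.2285]
orientation: [180.0, 0.0, -66.8]
force: [0.5, -0.5, 0.2]
opening: 0.0438
gripper_force: 0.0
```

Emit:
send_rows([
  [[-0.011,0.012,0],-0.04],
  [[-0.022,0.024,0],-0.08],
  [[-0.033,0.036,0],-0.119],
  [[-0.043,0.048,0],-0.159],
  [[-0.054,0.06,0],-0.199],
])

```text
clock: 15.53
tool_pos: [0.5338, -0.1193, 0.228]
orientation: [180.0, 0.0, -48.7]
force: [0.2, 0.3, -0.2]
opening: 0.044
gripper_force: 0.0
```

Emit:
send_rows([
  [[-0.014,0.008,0],-0.04],
  [[-0.028,0.016,0],-0.079],
  [[-0.042,0.025,0],-0.119],
  [[-0.056,0.033,0],-0.159],
  [[-0.07,0.041,0],-0.199],
])

```text
clock: 15.95
tool_pos: [0.4722, -0.0986, 0.2281]
orientation: [180.0, 0.0, -30.8]
force: [-0.1, -0.5, 0.4]
opening: 0.0438
gripper_force: 0.0
```

Emit:
send_rows([
  [[0,0,0],0],
  [[0,0,0.025],0],
  [[0,0,0.05],0],
  [[0,0,0.068],0],
  [[0,0,0.075],0],
])

```text
clock: 16.37
tool_pos: [0.4723, -0.0988, 0.1663]
orientation: [179.9, 0.1, -31.1]
force: [-0.7, 0.2, 0.3]
opening: 0.0436
gripper_force: 0.0
```

Emit:
send_rows([
  [[0,0,0],0],
  [[0,0,0],0],
  [[0,0,0],0],
  [[0,0,0],0],
  [[0,0,0],0],
], gripper=0)

```text
clock: 16.78
tool_pos: [0.4734, -0.0989, 0.169]
orientation: [-180.0, -0.1, -31.0]
force: [-0.6, -5.0, 2.1]
opening: 0.0244
gripper_force: 30.0
```

Fr is gripped. I'll turn it 36° and then do bl the same way.

Emit:
send_rows([
  [[0,0,0],0.04],
  [[0,0,0.001],0.08],
  [[0,0,0.001],0.12],
  [[0,0,0.002],0.16],
  [[0,0,0.002],0.2],
])

```text
clock: 17.2
tool_pos: [0.4732, -0.0991, 0.1675]
orientation: [-180.0, -0.1, -49.1]
force: [0.0, -5.5, 0.4]
opening: 0.024
gripper_force: 30.0
```

Emit:
send_rows([
  [[0,0,0],0.04],
  [[0,0,0.001],0.08],
  [[0,0,0.001],0.12],
  [[0,0,0.002],0.16],
  [[0,0,0.002],0.2],
])

```text
clock: 17.62
tool_pos: [0.473, -0.0992, 0.1659]
orientation: [-180.0, -0.1, -67.1]
force: [-1.0, -5.7, 1.7]
opening: 0.0244
gripper_force: 30.0
```

Emit:
send_rows([
  [[0,0,0],0],
  [[0,0,0],0],
  [[0,0,0],0],
  [[0,0,0],0],
  [[0,0,0],0],
], gripper=0.5)

```text
clock: 18.03
tool_pos: [0.4731, -0.0983, 0.165]
orientation: [-180.0, 0.0, -67.0]
force: [-0.6, -0.7, 0.1]
opening: 0.0435
gripper_force: 0.0
```

Emit:
send_rows([
  [[0,0,-0.016],0],
  [[0,0,-0.031],0],
  [[0,0,-0.047],0],
  [[0,0,-0.062],0],
  [[0,0,-0.078],0],
])

```text
clock: 18.45
tool_pos: [0.4729, -0.0984, 0.2278]
orientation: [180.0, 0.0, -67.0]
force: [-0.0, -0.0, -0.5]
opening: 0.0436
gripper_force: 0.0
```

Emit:
send_rows([
  [[0,-0.021,0],-0.041],
  [[0.001,-0.043,0],-0.082],
  [[0.001,-0.064,0],-0.123],
  [[0.001,-0.085,0],-0.164],
  [[0.001,-0.107,0],-0.206],
])

```text
clock: 18.87
tool_pos: [0.5527, -0.0653, 0.2273]
orientation: [-180.0, 0.0, -48.2]
force: [-0.7, 0.6, 0.6]
opening: 0.0437
gripper_force: 0.0
```

Emit:
send_rows([
  [[0.007,-0.02,0],-0.041],
  [[0.014,-0.04,0],-0.082],
  [[0.021,-0.06,0],-0.123],
  [[0.028,-0.08,0],-0.164],
  [[0.036,-0.1,0],-0.205],
])

```text
clock: 19.28
tool_pos: [0.6317, -0.0337, 0.2271]
orientation: [180.0, 0.0, -29.8]
force: [-0.3, -0.2, -0.8]
opening: 0.0439
gripper_force: 0.0
```

Emit:
send_rows([
  [[0,0,0],0],
  [[-0.001,0,0.025],0],
  [[-0.001,0,0.05],0],
  [[-0.001,0,0.068],0],
  [[-0.001,0,0.074],0],
])

```text
clock: 19.7
tool_pos: [0.6287, -0.034, 0.1654]
orientation: [179.9, 0.2, -30.0]
force: [-0.5, -0.1, -0.0]
opening: 0.0438
gripper_force: 0.0
```

Emit:
send_rows([
  [[0,0,0],0],
  [[0,0,0],0],
  [[0,0,0],0],
  [[0,0,0],0],
  [[0,0,0],0],
], gripper=0)

```text
clock: 20.12
tool_pos: [0.6305, -0.0344, 0.1694]
orientation: [-180.0, -0.1, -30.0]
force: [-1.3, -3.6, 2.2]
opening: 0.0242
gripper_force: 30.0
```

Emit:
send_rows([
  [[0,0,0],0.041],
  [[0,0,0.001],0.082],
  [[0,0,0.001],0.123],
  [[0,0,0.002],0.164],
  [[0,0,0.002],0.205],
])

```text
clock: 20.53
tool_pos: [0.6305, -0.0344, 0.1678]
orientation: [-180.0, -0.1, -48.6]
force: [-0.9, -4.3, 1.3]
opening: 0.0242
gripper_force: 30.0
```

Emit:
send_rows([
  [[0,0,0],0.041],
  [[0,0,0.001],0.082],
  [[0,0,0.001],0.123],
  [[0,0,0.002],0.164],
  [[0,0,0.002],0.205],
])

```text
clock: 20.95
tool_pos: [0.6304, -0.0344, 0.1662]
orientation: [-180.0, -0.1, -67.1]
force: [-1.0, -3.6, 1.5]
opening: 0.0238
gripper_force: 30.0
```

Emit:
send_rows([
  [[0,0,0],0],
  [[0,0,0],0],
  [[0,0,0],0],
  [[0,0,0],0],
  [[0,0,0],0],
], gripper=0.5)

```text
clock: 21.37
tool_pos: [0.6304, -0.0336, 0.1649]
orientation: [-180.0, 0.0, -66.8]
force: [1.1, -0.0, -0.1]
opening: 0.0434
gripper_force: 0.0
```

Emit:
send_rows([
  [[0,0,-0.016],0],
  [[0,0,-0.031],0],
  [[0,0,-0.047],0],
  [[0,0,-0.062],0],
  [[0,0,-0.078],0],
])

```text
clock: 21.78
tool_pos: [0.6305, -0.0338, 0.2286]
orientation: [-180.0, -0.0, -66.9]
force: [-1.4, 0.3, 0.2]
opening: 0.0439
gripper_force: 0.0
```

```bash
python3 - <<'E'
from plan import *
from wings import *
c=cur();print(c)
s=ctrl.snapshot("side");cv2.imwrite("pics/side4.png",cv2.resize(s["color"][120:250,170:330,::-1],(800,650))[:600])
wings(ctrl.snapshot("top"))
# move aside to the left of the press for a clear top view
plan(c,[(.5,.16,.228,c[3],2)])
E
```

```text
[np.float64(0.6304744061755772), np.float64(-0.03375482316172701), np.float64(0.22860107337682192), np.float64(-66.86686697503497)]
fl 119 [505.7   4.3] exp [506.2   6.4] ext [23. 62.] angle rad 0.829
fr 122 [ 471.9 -100.2] exp [472.2 -98.2] ext [21. 62.] angle rad 0.841
bl hidden 3
br 116 [ 595.7 -140.8] exp [ 595.8 -138.4] ext [24. 61.] angle rad 0.79
[[[-0.029, 0.005, 0.0], -0.0], [[-0.057, 0.011, 0.0], -0.0], [[-0.086, 0.016, 0.0], -0.0], [[-0.115, 0.022, 0.0], -0.0], [[-0.143, 0.027, 0.0], -0.0]] 
[[[-0.029, 0.006, 0.0], -0.0], [[-0.058, 0.011, 0.0], -0.0], [[-0.086, 0.017, 0.0], -0.0], [[-0.115, 0.022, 0.001], -0.0], [[-0.144, 0.028, 0.001], -0.0]] 
  -> [0.4998 0.1601 0.2278] -66.87
```

View pics/side4.png

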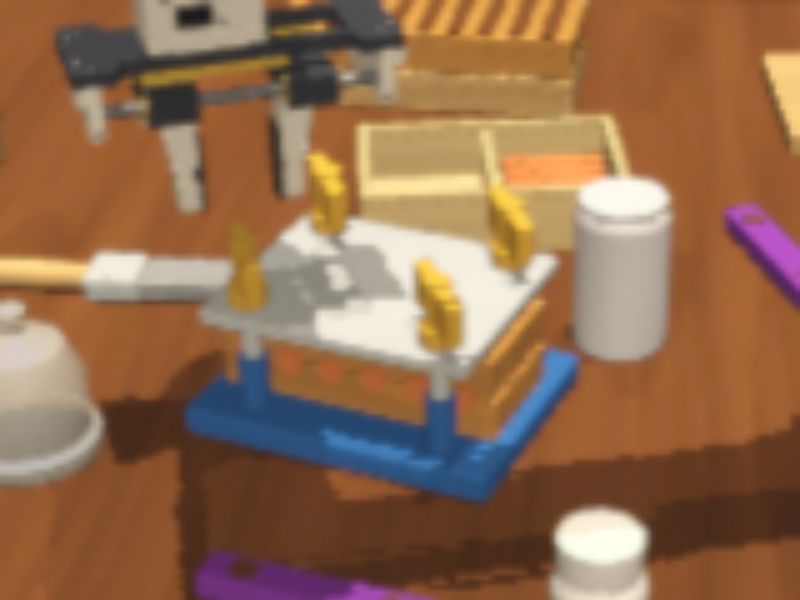

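All four wings have turned by the same amount, measured at about 0.8 rad. The second round follows in the same order.

```bash
python3 - <<'E'
from plan import *
c=cur()
Z=.2256
print("fl");plan(c,[(.506,.006,Z,-66.9,1),(.506,.006,.1656,-66.9,1)])
print("br");plan([.506,.006,Z,-111.9],[(.5962,-.1392,Z,-66.9,2)])
print("fr");plan([.5962,-.1392,Z,-111.9],[(.4732,-.0986,Z,-66.9,2)])
print("bl");plan([.4732,-.0986,Z,-111.9],[(.6304,-.0342,Z,-66.9,2)])
E
```

```text
fl
[[[-0.021, 0.025, 0.001], 0.0], [[-0.043, 0.05, 0.002], 0.0], [[-0.064, 0.075, 0.004], 0.0], [[-0.086, 0.1, 0.005], 0.0], [[-0.107, 0.125, 0.006], 0.001]] 
  -> [0.506  0.0057 0.2257] -66.94
[[[-0.0, -0.0, 0.015], -0.0], [[-0.0, -0.0, 0.03], -0.0], [[-0.0, -0.0, 0.045], -0.0], [[-0.0, -0.0, 0.06], -0.0], [[-0.0, -0.0, 0.075], -0.0]] 
  -> [0.506  0.0057 0.1657] -66.94
br
[[[0.013, -0.017, 0.0], -0.05], [[0.025, -0.034, 0.0], -0.1], [[0.038, -0.052, 0.0], -0.15], [[0.051, -0.069, 0.0], -0.2], [[0.063, -0.086, 0.0], -0.25]] 
[[[0.018, -0.011, 0.0], -0.05], [[0.037, -0.022, 0.0], -0.1], [[0.055, -0.033, 0.0], -0.15], [[0.073, -0.044, 0.0], -0.2], [[0.092, -0.055, 0.0], -0.25]] 
  -> [ 0.5958 -0.1396  0.2256] -66.9
fr
[[[0.001, 0.016, 0.0], -0.05], [[0.002, 0.032, 0.0], -0.1], [[0.003, 0.048, 0.0], -0.15], [[0.004, 0.065, 0.0], -0.2], [[0.005, 0.081, 0.0], -0.25]] 
[[[-0.005, 0.015, 0.0], -0.05], [[-0.01, 0.031, 0.0], -0.1], [[-0.016, 0.046, 0.0], -0.15], [[-0.021, 0.061, 0.0], -0.2], [[-0.026, 0.076, 0.0], -0.25]] 
  -> [ 0.4736 -0.0986  0.2256] -66.9
bl
[[[-0.015, -0.015, 0.0], -0.05], [[-0.03, -0.03, 0.0], -0.1], [[-0.044, -0.046, 0.0], -0.15], [[-0.059, -0.061, 0.0], -0.2], [[-0.074, -0.076, 0.0], -0.25]] 
[[[-0.008, -0.02, 0.0], -0.05], [[-0.016, -0.04, 0.0], -0.1], [[-0.023, -0.059, 0.0], -0.15], [[-0.031, -0.079, 0.0], -0.2], [[-0.039, -0.099, 0.0], -0.25]] 
  -> [ 0.6306 -0.0343  0.2256] -66.9
```

Emit:
send_rows([
  [[-0.021,0.025,0.001],0],
  [[-0.043,0.05,0.002],0],
  [[-0.064,0.075,0.004],0],
  [[-0.086,0.1,0.005],0],
  [[-0.107,0.125,0.006],0],
])

```text
clock: 22.3
tool_pos: [0.5034, 0.0058, 0.2221]
orientation: [180.0, 0.0, -66.9]
force: [0.8, 0.3, 0.1]
opening: 0.0439
gripper_force: 0.0
```

Emit:
send_rows([
  [[0,0,0],0],
  [[0,0,0.025],0],
  [[0,0,0.05],0],
  [[0,0,0.068],0],
  [[0,0,0.075],0],
])

```text
clock: 22.72
tool_pos: [0.5037, 0.0054, 0.1606]
orientation: [179.8, 0.0, -66.9]
force: [-0.7, -0.2, 0.4]
opening: 0.0439
gripper_force: 0.0
```

Emit:
send_rows([
  [[0,0,0],0],
  [[0,0,0],0],
  [[0,0,0],0],
  [[0,0,0],0],
  [[0,0,0],0],
], gripper=0)

```text
clock: 23.13
tool_pos: [0.5064, 0.0062, 0.1636]
orientation: [-179.8, -0.0, -66.9]
force: [4.0, 1.7, -3.9]
opening: 0.0247
gripper_force: 30.0
```

Emit:
send_rows([
  [[0,0,0],0.05],
  [[0,0,0.001],0.1],
  [[0,0,0.001],0.15],
  [[0,0,0.002],0.2],
  [[0,0,0.002],0.25],
])

```text
clock: 23.55
tool_pos: [0.5065, 0.0063, 0.1618]
orientation: [-179.8, 0.1, -89.6]
force: [8.1, 0.1, -11.1]
opening: 0.0246
gripper_force: 30.0
```

Emit:
send_rows([
  [[0,0,0],0.05],
  [[0,0,0.001],0.1],
  [[0,0,0.001],0.15],
  [[0,0,0.002],0.2],
  [[0,0,0.002],0.25],
])

```text
clock: 23.97
tool_pos: [0.5066, 0.0063, 0.1599]
orientation: [-179.8, 0.2, -112.1]
force: [9.3, -0.7, -14.6]
opening: 0.0246
gripper_force: 30.0
```

```bash
python3 - <<'E'
from plan import *
from plant import ctrl
o=ctrl.get_obs();print(cur(),o["moment"],o["opening"])
E
```

```text
[np.float64(0.5065799389084719), np.float64(0.006255931156923369), np.float64(0.15993488248944404), np.float64(-112.06939365361447)] [-0.15887245 -3.26965691  0.28119393] 0.024602398924847012
```

Emit:
send_rows([
  [[0,0,0],0],
  [[0,0,0],0],
  [[0,0,0],0],
  [[0,0,0],0],
  [[0,0,0],0],
], gripper=0.5)

```text
clock: 24.38
tool_pos: [0.5047, 0.0056, 0.1597]
orientation: [-180.0, 0.0, -111.9]
force: [0.2, -0.5, 0.1]
opening: 0.0434
gripper_force: 0.0
```

Emit:
send_rows([
  [[0,0,-0.016],0],
  [[0,0,-0.032],0],
  [[0,0,-0.049],0],
  [[0,0,-0.066],0],
  [[0,0,-0.082],0],
])

```text
clock: 24.8
tool_pos: [0.5046, 0.0056, 0.2258]
orientation: [-180.0, 0.0, -111.9]
force: [-0.4, 0.7, 0.1]
opening: 0.0439
gripper_force: 0.0
```

Emit:
send_rows([
  [[0.013,-0.017,0],-0.05],
  [[0.025,-0.034,0],-0.1],
  [[0.038,-0.052,0],-0.15],
  [[0.051,-0.069,0],-0.2],
  [[0.063,-0.086,0],-0.25],
])

```text
clock: 25.22
tool_pos: [0.55, -0.0676, 0.2252]
orientation: [-180.0, 0.0, -89.1]
force: [-0.0, -0.6, -0.3]
opening: 0.0438
gripper_force: 0.0
```

Emit:
send_rows([
  [[0.018,-0.011,0],-0.05],
  [[0.037,-0.022,0],-0.1],
  [[0.055,-0.033,0],-0.15],
  [[0.073,-0.044,0],-0.2],
  [[0.092,-0.055,0],-0.25],
])

```text
clock: 25.63
tool_pos: [0.5948, -0.1407, 0.225]
orientation: [180.0, 0.0, -66.6]
force: [-0.2, 0.9, 0.5]
opening: 0.044
gripper_force: 0.0
```

```bash
python3 - <<'E'
from wings import *
o=ctrl.get_obs();print(o["tool_pos"],o["orientation"][2])
wings(ctrl.snapshot("top"));
s=ctrl.snapshot("side");cv2.imwrite("pics/side5.png",cv2.resize(s["color"][120:250,170:330,::-1],(800,650))[:600])
E
```

```text
[ 0.59483086 -0.14065656  0.22499972] -66.64914189760081
fl hidden 0
fr 123 [ 471.9 -100.1] exp [472.2 -98.2] ext [21. 62.] angle rad 0.844
bl hidden 6
br hidden 6
```

View pics/side5.png

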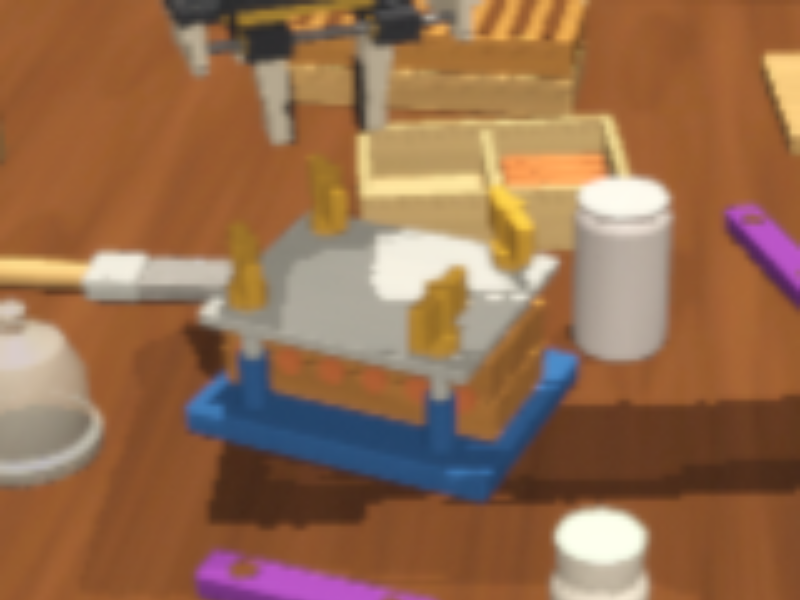

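fl at (438,310) has swung to the far slant, as it should when home. Next is br.

Emit:
send_rows([
  [[-0.001,-0.002,0],0],
  [[-0.001,-0.002,0.025],0],
  [[-0.001,-0.002,0.05],0],
  [[-0.001,-0.002,0.068],0],
  [[-0.001,-0.002,0.074],0],
])

```text
clock: 26.15
tool_pos: [0.5941, -0.1377, 0.1635]
orientation: [179.8, 0.1, -67.0]
force: [-0.4, 0.9, 0.2]
opening: 0.0441
gripper_force: 0.0
```

Emit:
send_rows([
  [[0,0,0],0],
  [[0,0,0],0],
  [[0,0,0],0],
  [[0,0,0],0],
  [[0,0,0],0],
], gripper=0)

```text
clock: 26.57
tool_pos: [0.5959, -0.1386, 0.167]
orientation: [-179.9, -0.0, -66.9]
force: [-2.5, 0.5, 4.4]
opening: 0.0244
gripper_force: 30.0
```

Emit:
send_rows([
  [[0,0,0],0.05],
  [[0,0,0.001],0.1],
  [[0,0,0.001],0.15],
  [[0,0,0.002],0.2],
  [[0,0,0.002],0.25],
])

```text
clock: 26.98
tool_pos: [0.596, -0.1385, 0.1652]
orientation: [-179.9, -0.0, -89.6]
force: [-0.6, 0.2, 0.7]
opening: 0.0241
gripper_force: 30.0
```

Emit:
send_rows([
  [[0,0,0],0.051],
  [[0,0,0.001],0.102],
  [[0,0,0.001],0.153],
  [[0,0,0.002],0.204],
  [[0,0,0.003],0.26],
])

```text
clock: 27.4
tool_pos: [0.5962, -0.1387, 0.1632]
orientation: [-179.9, 0.0, -113.0]
force: [-4.6, -1.5, 11.8]
opening: 0.0237
gripper_force: 30.0
```

Emit:
send_rows([
  [[0,0,0],0],
  [[0,0,0],0],
  [[0,0,0],0],
  [[0,0,0],0],
  [[0,0,0],0],
], gripper=0.5)

```text
clock: 27.82
tool_pos: [0.5958, -0.1386, 0.1618]
orientation: [-180.0, 0.0, -112.8]
force: [0.5, 0.6, -0.1]
opening: 0.0431
gripper_force: 0.0
```

Emit:
send_rows([
  [[0,0,-0.016],0],
  [[0,0,-0.032],0],
  [[0,0,-0.048],0],
  [[0,0,-0.064],0],
  [[0,0,-0.08],0],
])

```text
clock: 28.23
tool_pos: [0.5957, -0.1386, 0.2262]
orientation: [180.0, -0.0, -112.8]
force: [0.2, -0.2, -0.5]
opening: 0.0439
gripper_force: 0.0
```

```bash
python3 - <<'E'
from plan import *
c=cur();print(c)
print("fr");plan(c,[(.4732,-.0986,.2256,-66.9,2)])
E
```

```text
[np.float64(0.5956902029425838), np.float64(-0.13858870842287213), np.float64(0.22622144717633852), np.float64(-112.77591449095172)]
fr
[[[0.001, 0.016, 0.0], -0.051], [[0.003, 0.032, 0.0], -0.102], [[0.004, 0.048, 0.0], -0.153], [[0.005, 0.064, 0.0], -0.204], [[0.007, 0.08, 0.0], -0.255]] 
[[[-0.005, 0.015, 0.0], -0.051], [[-0.01, 0.031, 0.0], -0.102], [[-0.015, 0.046, 0.0], -0.153], [[-0.021, 0.061, 0.001], -0.204], [[-0.026, 0.077, 0.001], -0.255]] 
  -> [ 0.4728 -0.0984  0.2254] -66.88
```

To get a top view that shows fl and br before going on, I'll go over bl next; either order of the second pair is allowed.

```bash
python3 - <<'E'
from plan import *
c=cur()
plan(c,[(.6304,-.0342,.2256,-66.9,2)])
print("fr");plan([.6304,-.0342,.2256,-112.5],[(.4732,-.0986,.2256,-66.9,2)])
E
```

```text
[[[-0.014, 0.001, 0.0], -0.051], [[-0.027, 0.002, 0.0], -0.102], [[-0.041, 0.003, 0.0], -0.153], [[-0.055, 0.004, 0.0], -0.204], [[-0.069, 0.005, 0.0], -0.255]] 
[[[-0.013, -0.004, 0.0], -0.051], [[-0.026, -0.009, 0.0], -0.102], [[-0.039, -0.013, 0.0], -0.153], [[-0.052, -0.017, 0.001], -0.204], [[-0.065, -0.021, 0.001], -0.255]] 
  -> [ 0.63   -0.0341  0.2254] -66.88
fr
[[[0.015, 0.015, 0.0], -0.051], [[0.03, 0.03, 0.0], -0.101], [[0.045, 0.045, 0.0], -0.152], [[0.06, 0.06, 0.0], -0.203], [[0.075, 0.075, 0.0], -0.253]] 
[[[0.008, 0.02, 0.0], -0.051], [[0.016, 0.039, 0.0], -0.101], [[0.024, 0.059, 0.0], -0.152], [[0.032, 0.079, 0.0], -0.203], [[0.039, 0.099, 0.0], -0.254]] 
  -> [ 0.473  -0.0982  0.2256] -66.87
```

Emit:
send_rows([
  [[-0.014,0.001,0],-0.051],
  [[-0.027,0.002,0],-0.102],
  [[-0.041,0.003,0],-0.153],
  [[-0.055,0.004,0],-0.204],
  [[-0.069,0.005,0],-0.255],
])

```text
clock: 28.65
tool_pos: [0.6135, -0.0857, 0.2257]
orientation: [180.0, 0.0, -89.6]
force: [0.3, 1.2, 0.8]
opening: 0.0439
gripper_force: 0.0
```

Emit:
send_rows([
  [[-0.013,-0.004,0],-0.051],
  [[-0.026,-0.009,0],-0.102],
  [[-0.039,-0.013,0],-0.153],
  [[-0.052,-0.017,0.001],-0.204],
  [[-0.065,-0.021,0.001],-0.255],
])

```text
clock: 29.07
tool_pos: [0.6301, -0.0336, 0.2247]
orientation: [180.0, 0.0, -66.6]
force: [0.7, 0.1, -0.9]
opening: 0.0441
gripper_force: 0.0
```

```bash
python3 - <<'E'
from wings import *
o=ctrl.get_obs();print(o["tool_pos"],o["orientation"][2])
wings(ctrl.snapshot("top"))
E
```

```text
[ 0.63014806 -0.03357349  0.22466434] -66.6497453036766
fl 111 [504.2   4.3] exp [506.2   6.4] ext [59. 21.] angle rad 1.632
fr 124 [ 471.8 -100.1] exp [472.2 -98.2] ext [22. 62.] angle rad 0.843
bl hidden 5
br 103 [ 591.6 -143.4] exp [ 595.8 -138.4] ext [30. 46.] angle rad 1.466
```

```bash
cat >> wings.py <<'E'
def fit(s,C=(.5515,-.0664),yaw=-18):
    hsv=cv2.cvtColor(s["color"],cv2.COLOR_RGB2HSV)
    m=((hsv[...,0]>15)&(hsv[...,0]<30)&(hsv[...,1]>140)&(hsv[...,2]>70)).astype(np.uint8)
    c,n=np.cos(np.radians(yaw)),np.sin(np.radians(yaw));R=np.array([[c,-n],[n,c]])
    def shape(X,a,dx,dy):
        t=np.radians(yaw)-a;d=np.array([np.cos(t),np.sin(t)]);e=np.array([-d[1],d[0]])
        z=.123-.005*a;o=np.zeros((384,512),np.uint8)
        for L,T in((.032,.006),(.006,.012)):
            P=[[*(X+d*i*L+e*j*T),z+k*.015] for i in(-1,1) for j in(-1,1) for k in(-1,1)]
            q=proj(s,P)+[dx,dy]
            cv2.fillConvexPoly(o,cv2.convexHull(np.int32(np.round(q))),1)
        return o
    for k,(i,j) in dict(fl=(-1,1),fr=(-1,-1),bl=(1,1),br=(1,-1)).items():
        X=np.array(C)+R@[.065*i,.055*j];roi=shape(X,0,0,0)
        for a in(.4,.8,1.2,1.6):roi|=shape(X,a,0,0)
        roi=cv2.dilate(roi,np.ones((7,7)));best=[]
        for a in np.arange(0,1.9,.05):
            v=[]
            for dx in(-2,-1,0,1,2):
                for dy in(-2,-1,0,1,2):
                    o=shape(X,a,dx,dy);mm=m*roi;v.append((o&mm).sum()/max((o|mm).sum(),1))
            best.append((round(max(v),3),round(a,2)))
        print(k,sorted(best)[::-1][:4])
E
python3 - <<'E'
from wings import *
fit(ctrl.snapshot("side"))
E
```

```text
fl [(np.float64(0.658), np.float64(1.4)), (np.float64(0.644), np.float64(1.35)), (np.float64(0.64), np.float64(1.45)), (np.float64(0.637), np.float64(1.25))]
fr [(np.float64(0.807), np.float64(0.95)), (np.float64(0.788), np.float64(1.05)), (np.float64(0.781), np.float64(1.0)), (np.float64(0.765), np.float64(0.9))]
bl [(np.float64(0.625), np.float64(0.95)), (np.float64(0.623), np.float64(1.0)), (np.float64(0.615), np.float64(0.9)), (np.float64(0.608), np.float64(1.05))]
br [(np.float64(0.847), np.float64(1.45)), (np.float64(0.833), np.float64(1.5)), (np.float64(0.809), np.float64(1.55)), (np.float64(0.799), np.float64(1.4))]
```

The br reading is partly hidden, so I'll move aside for a clear top view. There's plenty of time.

```bash
python3 - <<'E'
from plan import *
c=cur();plan(c,[(.5,.21,.225,-66.9,2)])
plan([.5,.21,.225,-66.9],[(.6304,-.0342,.225,-66.9,2)])
E
```

```text
[[[-0.034, 0.003, -0.0], 0.0], [[-0.069, 0.006, -0.0], 0.001], [[-0.103, 0.009, -0.0], 0.001], [[-0.137, 0.012, -0.0], 0.001], [[-0.172, 0.015, -0.0], 0.001]] 
[[[-0.034, 0.003, -0.0], 0.0], [[-0.069, 0.006, -0.0], 0.001], [[-0.103, 0.009, -0.0], 0.001], [[-0.137, 0.012, -0.0], 0.001], [[-0.171, 0.015, -0.0], 0.002]] 
  -> [0.5    0.2097 0.2247] -66.94
[[[0.034, -0.003, 0.0], -0.0], [[0.069, -0.006, 0.0], -0.0], [[0.103, -0.009, 0.0], -0.0], [[0.138, -0.012, 0.0], -0.0], [[0.172, -0.015, 0.0], -0.0]] 
[[[0.035, -0.003, 0.0], -0.0], [[0.069, -0.006, 0.0], -0.0], [[0.104, -0.009, 0.0], -0.0], [[0.138, -0.012, 0.0], -0.0], [[0.173, -0.015, 0.0], -0.0]] 
  -> [ 0.6304 -0.0345  0.225 ] -66.9
```

Emit:
send_rows([
  [[-0.034,0.003,0],0],
  [[-0.069,0.006,0],0],
  [[-0.103,0.009,0],0],
  [[-0.137,0.012,0],0],
  [[-0.172,0.015,0],0],
])

```text
clock: 29.58
tool_pos: [0.5643, 0.0882, 0.2249]
orientation: [180.0, 0.0, -67.0]
force: [1.5, 0.4, 1.2]
opening: 0.0437
gripper_force: 0.0
```

Emit:
send_rows([
  [[-0.034,0.003,0],0],
  [[-0.069,0.006,0],0],
  [[-0.103,0.009,0],0],
  [[-0.137,0.012,0],0],
  [[-0.172,0.015,0],0],
])

```text
clock: 30.0
tool_pos: [0.4993, 0.2102, 0.2251]
orientation: [-180.0, 0.0, -67.0]
force: [0.7, 0.9, 0.0]
opening: 0.0435
gripper_force: 0.0
```

```bash
python3 - <<'E'
from wings import *
s=ctrl.snapshot("top");wings(s);fit(s)
E
```

```text
fl 121 [504.9   6.3] exp [506.2   6.4] ext [63. 21.] angle rad 1.637
fr 124 [ 471.8 -100.1] exp [472.2 -98.2] ext [22. 62.] angle rad 0.843
bl 119 [629.1 -34.9] exp [629.8 -33.8] ext [26. 61.] angle rad 0.873
br 120 [ 593.5 -139.3] exp [ 595.8 -138.4] ext [62. 28.] angle rad 1.579
fl [(np.float64(0.677), np.float64(1.75)), (np.float64(0.676), np.float64(1.65)), (np.float64(0.675), np.float64(1.55)), (np.float64(0.671), np.float64(1.6))]
fr [(np.float64(0.66), np.float64(0.9)), (np.float64(0.65), np.float64(0.8)), (np.float64(0.642), np.float64(0.75)), (np.float64(0.635), np.float64(0.85))]
bl [(np.float64(0.749), np.float64(0.85)), (np.float64(0.726), np.float64(0.8)), (np.float64(0.72), np.float64(0.9)), (np.float64(0.717), np.float64(0.95))]
br [(np.float64(0.734), np.float64(1.55)), (np.float64(0.709), np.float64(1.7)), (np.float64(0.708), np.float64(1.65)), (np.float64(0.703), np.float64(1.45))]
```

fl and br are both home at about 1.6 rad, and the other two are at about 0.85. Next are bl and then fr.

Emit:
send_rows([
  [[0.034,-0.003,0],0],
  [[0.069,-0.006,0],0],
  [[0.103,-0.009,0],0],
  [[0.138,-0.012,0],0],
  [[0.172,-0.015,0],0],
])

```text
clock: 30.47
tool_pos: [0.5654, 0.0863, 0.225]
orientation: [-180.0, 0.0, -67.0]
force: [0.2, -0.2, 0.9]
opening: 0.0439
gripper_force: 0.0
```

Emit:
send_rows([
  [[0.035,-0.003,0],0],
  [[0.069,-0.006,0],0],
  [[0.104,-0.009,0],0],
  [[0.138,-0.012,0],0],
  [[0.173,-0.015,0],0],
])

```text
clock: 30.88
tool_pos: [0.6308, -0.0366, 0.2249]
orientation: [180.0, 0.0, -67.0]
force: [0.3, 0.7, 0.8]
opening: 0.0438
gripper_force: 0.0
```

Emit:
send_rows([
  [[0,0,0],0],
  [[0,0,0.025],0],
  [[0,0,0.05],0],
  [[0,0,0.068],0],
  [[0,0,0.074],0],
])

```text
clock: 31.3
tool_pos: [0.6289, -0.0354, 0.1631]
orientation: [179.8, 0.1, -67.0]
force: [0.2, 1.2, -0.8]
opening: 0.0439
gripper_force: 0.0
```

Emit:
send_rows([
  [[0,0,0],0],
  [[0,0,0],0],
  [[0,0,0],0],
  [[0,0,0],0],
  [[0,0,0],0],
], gripper=0)

```text
clock: 31.72
tool_pos: [0.6306, -0.0349, 0.167]
orientation: [-179.9, -0.0, -66.9]
force: [-1.9, -0.9, 4.9]
opening: 0.0242
gripper_force: 30.0
```

Emit:
send_rows([
  [[0,0,0],0.05],
  [[0,0,0.001],0.1],
  [[0,0,0.001],0.15],
  [[0,0,0.002],0.2],
  [[0,0,0.002],0.25],
])

```text
clock: 32.13
tool_pos: [0.6304, -0.0349, 0.1651]
orientation: [-180.0, -0.0, -89.6]
force: [-1.2, -1.5, 1.2]
opening: 0.0238
gripper_force: 30.0
```

Emit:
send_rows([
  [[0,0,0],0.05],
  [[0,0,0.001],0.1],
  [[0,0,0.001],0.15],
  [[0,0,0.002],0.2],
  [[0,0,0.003],0.25],
])

```text
clock: 32.55
tool_pos: [0.6301, -0.0352, 0.1633]
orientation: [-180.0, -0.1, -112.0]
force: [-6.7, -4.2, 13.4]
opening: 0.0238
gripper_force: 30.0
```

Emit:
send_rows([
  [[0,0,0],0],
  [[0,0,0],0],
  [[0,0,0],0],
  [[0,0,0],0],
  [[0,0,0],0],
], gripper=0.5)

```text
clock: 32.97
tool_pos: [0.6305, -0.0347, 0.1618]
orientation: [-180.0, 0.0, -111.9]
force: [-0.6, -0.2, -1.0]
opening: 0.0432
gripper_force: 0.0
```

Emit:
send_rows([
  [[0,0,-0.016],0],
  [[0,0,-0.032],0],
  [[0,0,-0.048],0],
  [[0,0,-0.064],0],
  [[0,0,-0.08],0],
])

```text
clock: 33.38
tool_pos: [0.6304, -0.0348, 0.2262]
orientation: [180.0, -0.0, -111.9]
force: [-0.2, 0.1, 0.6]
opening: 0.0442
gripper_force: 0.0
```

```bash
python3 - <<'E'
from plan import *
c=cur();print(c)
plan(c,[(.473,-.0984,.2256,-66.9,2)])
E
```

```text
[np.float64(0.6304248621515902), np.float64(-0.03478734448596014), np.float64(0.22622838319040656), np.float64(-111.87608703792714)]
[[[0.015, 0.015, 0.0], -0.05], [[0.029, 0.031, 0.0], -0.1], [[0.044, 0.046, 0.0], -0.15], [[0.059, 0.061, 0.0], -0.2], [[0.074, 0.076, 0.0], -0.25]] 
[[[0.008, 0.02, 0.0], -0.05], [[0.015, 0.04, 0.0], -0.1], [[0.023, 0.059, 0.0], -0.15], [[0.03, 0.079, 0.001], -0.2], [[0.038, 0.099, 0.001], -0.25]] 
  -> [ 0.4731 -0.0983  0.2254] -66.88
```

Emit:
send_rows([
  [[0.015,0.015,0],-0.05],
  [[0.029,0.031,0],-0.1],
  [[0.044,0.046,0],-0.15],
  [[0.059,0.061,0],-0.2],
  [[0.074,0.076,0],-0.25],
])

```text
clock: 33.8
tool_pos: [0.5512, -0.0673, 0.2256]
orientation: [-180.0, 0.0, -89.1]
force: [0.2, 0.5, -0.4]
opening: 0.0437
gripper_force: 0.0
```

Emit:
send_rows([
  [[0.008,0.02,0],-0.05],
  [[0.015,0.04,0],-0.1],
  [[0.023,0.059,0],-0.15],
  [[0.03,0.079,0.001],-0.2],
  [[0.038,0.099,0.001],-0.25],
])

```text
clock: 34.22
tool_pos: [0.4723, -0.0985, 0.2248]
orientation: [-180.0, 0.0, -66.7]
force: [-0.5, 0.7, 0.8]
opening: 0.0436
gripper_force: 0.0
```

Emit:
send_rows([
  [[0,0,0],0],
  [[0,0,0.025],0],
  [[0,0,0.05],0],
  [[0,0,0.068],0],
  [[0,0,0.074],0],
])

```text
clock: 34.63
tool_pos: [0.4723, -0.0983, 0.1638]
orientation: [179.9, 0.1, -67.0]
force: [-0.7, 0.4, -0.3]
opening: 0.0438
gripper_force: 0.0
```

Emit:
send_rows([
  [[0,0,0],0],
  [[0,0,0],0],
  [[0,0,0],0],
  [[0,0,0],0],
  [[0,0,0],0],
], gripper=0)

```text
clock: 35.05
tool_pos: [0.4728, -0.0986, 0.1665]
orientation: [180.0, -0.0, -66.9]
force: [-3.8, -1.4, 4.5]
opening: 0.0243
gripper_force: 30.0
```

Emit:
send_rows([
  [[0,0,0],0.05],
  [[0,0,0.001],0.1],
  [[0,0,0.001],0.15],
  [[0,0,0.002],0.2],
  [[0,0,0.002],0.25],
])

```text
clock: 35.47
tool_pos: [0.4727, -0.0986, 0.1647]
orientation: [180.0, -0.0, -89.6]
force: [-2.0, -2.9, -0.4]
opening: 0.0242
gripper_force: 30.0
```

Emit:
send_rows([
  [[0,0,0],0.05],
  [[0,0,0.001],0.1],
  [[0,0,0.001],0.15],
  [[0,0,0.002],0.2],
  [[0,0,0.003],0.25],
])

```text
clock: 35.88
tool_pos: [0.4726, -0.0987, 0.1626]
orientation: [180.0, -0.0, -112.1]
force: [-8.2, 0.4, 16.1]
opening: 0.0244
gripper_force: 30.0
```

Emit:
send_rows([
  [[0,0,0],0],
  [[0,0,0],0],
  [[0,0,0],0],
  [[0,0,0],0],
  [[0,0,0],0],
], gripper=0.5)

```text
clock: 36.3
tool_pos: [0.4734, -0.0982, 0.1619]
orientation: [-180.0, 0.0, -111.9]
force: [-0.6, -0.0, -0.9]
opening: 0.0434
gripper_force: 0.0
```

Emit:
send_rows([
  [[0,0,-0.016],0],
  [[0,0,-0.032],0],
  [[0,0,-0.048],0],
  [[0,0,-0.064],0],
  [[0,0,-0.08],0],
])

```text
clock: 36.72
tool_pos: [0.4731, -0.0983, 0.2263]
orientation: [180.0, 0.0, -111.9]
force: [0.1, -0.8, -0.4]
opening: 0.0439
gripper_force: 0.0
```

Emit:
send_rows([
  [[-0.035,0.013,0],0],
  [[-0.07,0.026,0],0],
  [[-0.105,0.04,0],0],
  [[-0.14,0.053,0],0],
  [[-0.174,0.066,0],0],
])

```text
clock: 37.13
tool_pos: [0.4759, 0.052, 0.226]
orientation: [-180.0, 0.0, -111.9]
force: [1.6, -1.7, -0.1]
opening: 0.0434
gripper_force: 0.0
```

Emit:
send_rows([
  [[-0.035,0.013,0],0],
  [[-0.07,0.026,0],0],
  [[-0.105,0.04,0],0],
  [[-0.14,0.053,0],0],
  [[-0.174,0.066,0],0],
])

```text
clock: 37.55
tool_pos: [0.4787, 0.2011, 0.2259]
orientation: [-180.0, 0.0, -111.9]
force: [0.9, -0.0, 0.8]
opening: 0.044
gripper_force: 0.0
```

```bash
python3 - <<'E'
from wings import *
s=ctrl.snapshot("top");wings(s)
for m in ctrl.cut_out(s,"gauge_center"): print(round(m["conf"],2),*rect(s,m["pixels"],.023))
a=cv2.resize(s["color"],(800,600));cv2.imwrite("pics/final.png",a[:,:,::-1])
E
```

```text
fl 122 [505.    6.4] exp [506.2   6.4] ext [63. 21.] angle rad 1.642
fr 129 [470.5 -99.3] exp [472.2 -98.2] ext [61. 23.] angle rad 1.579
bl 115 [627.8 -33.9] exp [629.8 -33.8] ext [62. 27.] angle rad 1.659
br 121 [ 593.4 -139.2] exp [ 595.8 -138.4] ext [62. 28.] angle rad 1.581
0.97 [ 291.6 -277.1] [143.3  33.5] -67.01
0.85 [556.4 151.1] [136.6  28.3] -16.2
```

View pics/final.png

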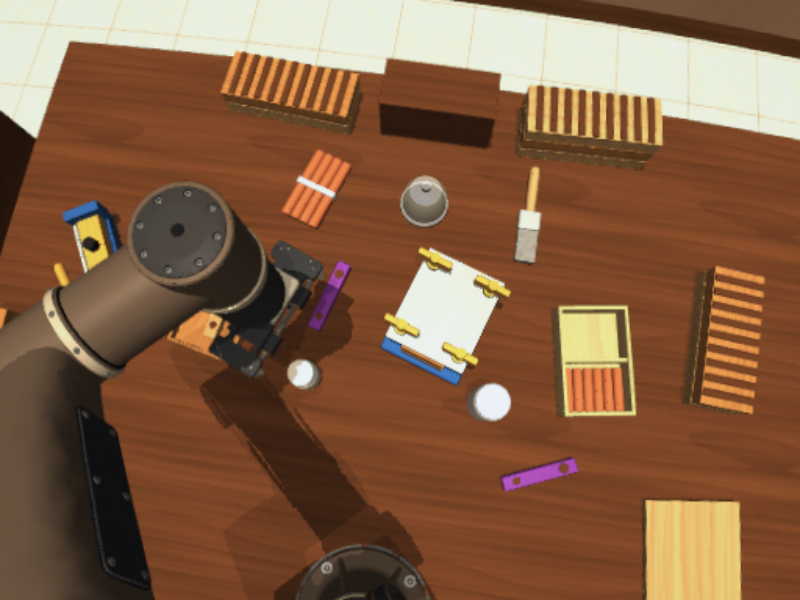

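All four wings are square across the press: fl (402,325), fr (460,353), bl (435,260), br (492,287). They measure about 1.6 rad, the bystanders haven't moved, and the arm is clear. I'm handing the job in.

```bash
python3 -c "
from plant import ctrl
print(ctrl.close_job())"
```

```text
the job is handed in; nothing more can be done
None
```

The job is handed in at about 38 s of the 72 s allowed, with no verdict returned: the gauge was laid in the tray first, all four wing screws measured about 1.6 rad (home) after two diagonal rounds, and the bystanders look unmoved in the last picture.

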